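Load the parts tumbler and set its speed lever

TASK

The small finishing tumbler has to be loaded with the loose steel parts that lie on the bench behind its control box: the short pipe offcuts, the punches (short pointed rods) and the small dark steel block, however many of them there are; wood, tools and other things stay where they are. First push the control lever fully back to off, then swing the tumbler's lid up and over until it rests open on its stop, put every steel part into the tub and shut the lid; only then move the lever until it lines up with the brass pointer. The lid must never be open while the lever is away from off.

Things in the scene. Friction and masses are not known exactly. Their poses are not given: they have to be found in the camera images.
- tumbler: fixed grey-green rectangular tub with a grey lid, 150 (x) x 170 (y) mm, rim 85 mm above the bench, walls 8 mm thick, inside 134 x 154 mm, inner floor 34 mm above the bench. Origin: on the bench under its centre; x points from its front (handle side) to its hinge side, y along the hinge, z up. The lid counts as part of it.
- tub_floor (a point): centre of the tub's inner floor; axes as the tumbler's
- lid_hinge (a point): middle of the lid's hinge line, on the far (+x) rim of the tub, 87 mm above the bench; the hinge line runs along the tumbler's y
- lid_bar (a point): middle of the lid's handle: a round steel bar 10 mm thick, 110 mm long, parallel to the hinge, held by a post at each end 42 mm out from the lid's front edge, in the plane of the lid, with free space between bar and lid; it is 198 mm from the hinge line. Shut: at 88 mm height in front of the tub; lid upright: 285 mm high. The bar can turn between the fingers, so the gripper may keep pointing down all the way. Moves with the lid
- lid (a joint): lid angle, rad: 0 shut, grows as it opens, 1.75 on its stop (just past upright). The lid (0.22 kg) has a damped hinge: let go short of upright it sinks shut slowly, let go past upright it settles on the stop. About 2 N up at the bar lifts it
- control_box: fixed grey-green box 108 (x) x 118 (y) x 38 mm with a lever and a pointer on its top; a lamp post 0.43 m tall stands to its left. Origin: on the bench under its centre. The lever's upright pivot stands at x = +25 mm, y = 0 in its frame
- lever_knob (a point): grip of the lever: middle of an upright round black knob 18 mm thick, from 51 to 91 mm above the bench (this point at 74 mm), 60 mm from the pivot. x axis: along the lever, from the knob to the pivot
- lever (a joint): lever angle, rad, 0 to 2.0: 0 is off, against its stop at the left (box's +y side, 1.0 rad clockwise, seen from above, from pointing along the box's -x); grows as the lever sweeps counterclockwise from above, over the box's -x side, towards its -y side. Stays where it is left; needs about 2 N at the knob
- pointer_tip (a point): outer tip of the thin brass setting pointer, 78 mm from the same pivot, 45 mm above the bench, lower than the knob; it is not to be moved. x axis: along the pointer, from tip to pivot
- pointer (a joint): angle of the pointer about the lever's pivot, rad, same zero and direction as the lever's: the lever lines up with it when both read the same
- pipe_bit_0: steel pipe offcut, 62 mm long (along its x), 18 mm thick, can roll; lies on the bench behind the control box at the start. Origin: centre of its underside as it lies at the start; may be absent
- pipe_bit_1: steel pipe offcut, 56 mm long (along its x), 17 mm thick, can roll; lies on the bench behind the control box at the start. Origin: centre of its underside as it lies at the start; may be absent
- punch_0: light grey steel punch, 70 mm long (along its x), 8 mm thick and high; lies on the bench behind the control box at the start. Origin: centre of its underside as it lies at the start; may be absent
- punch_1: dark steel punch, 62 mm long (along its x), 9 mm thick and high; lies on the bench behind the control box at the start. Origin: centre of its underside as it lies at the start; may be absent
- bench_block: dark steel block, 26 (x) x 62 (y) x 16 (z) mm; lies on the bench behind the control box at the start. Origin: centre of its underside as it lies at the start; may be absent
- sanding_block: bystander: light wood block 60 (x) x 29 (y) x 18 mm lying just behind the steel parts; leave it where it is. Origin: centre of its underside
- spool: bystander: small bobbin with a pin, 26 mm thick, 41 mm high, farther back; leave it. Origin: centre of its underside

How it is judged:
By the outcome, as a careful person would: the job done as asked, in the order asked, and still so for the second after the job is handed in, with the robot touching nothing.
Of pipe_bit_0, pipe_bit_1, punch_0, punch_1, bench_block only 3 to 5 are there at a start; the rules pass over those that are not, and their reading is None.
At some moment in a run one of punch_0, punch_1, bench_block may be knocked a few centimetres aside while the robot is not near it.
Once in a run the grip may slacken for a moment while it holds something.
It also fails if it takes over 210 s, if anything falls off the work surface, if the arm or the gripper's body presses on something with over 40 N, if the wrist force passes 120 N, or if a joint passes its speed limit or range.

ROBOT

A 6-joint arm with a two-finger parallel gripper is mounted at the origin on a cart in front of the work surface, level with it; the furniture and walls round the work are solid. World frame = base frame: x ahead of the robot, y to its left, z up, the work surface at z = 0. Lengths are in m, angles in rad, forces in N, time in s.
With the tool pointing down it reaches from about 0.25 to 0.775 m from the base axis. Payload 4 kg.
Tool frame: the origin (TCP) lies at the centre of the arm's flange, where the gripper is bolted on; the fingertips stand 199 mm ahead of it and the grasp point (between the pads) lies 180 mm ahead of it (robot.tcp_to_tips is the distance from the TCP to the fingertips, in m); z points along the fingers, y is the line along which they close (so a half turn about z gives the same grasp; the last joint's range is limited). The gripper opens to 94 mm and grips with 3 to 60 N. Pads are 16 mm wide; open, the fingers measure 119 mm over their backs; the gripper's body (75 mm by 177 mm) begins 78 mm behind the grasp point.
Start: joints at [-1.345, 0.087, 1.371, -0, 1.684, -0.103], TCP at [0.178, -0.521, 0.405] pointing down, gripper open.
Joint ranges: [-3.1, 3.1], [-0.76, 2.03], [0.27, 2.55], [-1.08, 4.22], [0.17, 2.65], [-2.57, 2.57]. Speed limits (rad/s): [2.79, 2.79, 3.14, 3.14, 3.14, 3.14].

INTERFACE

Orientations are given as [roll, pitch, yaw] about the fixed x, y, z axes, in that order (R = Rz(yaw) Ry(pitch) Rx(roll)).
In Python, from bench import telemetry, snapshot, ticket, robot gives the robot as it stands.
- The arm moves only by the tool apply_moves, never from a script. Its argument "moves" is a list that holds one entry, the list of rows, each a list of 5 numbers: the shift along the tool's x, y, z in units of 50 mm (1.0 is 50 mm), then the turn about the tool's z in units of 10 degrees (1.0 is 10 degrees), then the closure, from 0 (fully open) to 1 (shut). A call has 1 to 10 rows; each row is the pose to reach, as a shift and turn from the pose commanded when the call began, along the tool's axes at that moment; what a row does not reach only later rows make up. A row lasts 1/8 s, in which the tool goes at most 62.5 mm and 10.7 degrees, less where a joint would pass 70% of its speed; a pose out of reach is approached as far as the arm can. A call with a gripper value outside its range is refused whole. The fingers move at their own pace and stop on an object; the grip force is fixed at half the most. Time passes only in rows, so rows that repeat a pose let the fingers close. It gives the time, the measured TCP pose, the force, the opening and the grip force at its end, in the units of the state.
- telemetry.get_obs(): the state, without advancing time (a new reading comes with each control period).
- snapshot(name): name is "side" or "top" or "wrist"; returns a dict with "image" (480x640x3 uint8, red, green, blue), "fovy" (degrees; the focal length in pixels is half the picture's height over the tangent of half this angle, whatever the lens; pixels are square), "cx", "cy" (the principal point, pixels), "D" ([k1, k2, p1, p2, k3] as OpenCV has them; the pictures are not rectified), "R" (3x3) and "t" (3): a world point X has camera coordinates R X + t. Camera axes: x right, y down, z forward; pixel columns grow to the right and rows downward; lengths in m; the calibration is good to about 2 mm. A picture is of the moment at which its call begins. There is no depth.
- ticket.close_job(): hands the job in; it is judged then, once.
The state is a dict: "time": time; "joint_positions": joint angles; "qvel": joint speeds; "joint_torque": joint torques, N m; "tool_pos": TCP position; "ee_rot": TCP orientation; "wrist_force": force on the tool from outside, world axes, zero at the start; "wrist_torque": the same for the moment, N m; "width": finger opening in m; "finger_force": force on a finger pad.
Only numpy, scipy, OpenCV 4.12 (cv2) and the standard library are available. Lean on these libraries where they do the work, as an engineer would, in place of code of your own. Each camera call takes 0.05 s, during which the arm holds its last target. There are 200 camera calls.

## Working session

There is one attempt and no reset: what is moved stays moved. The work goes in short steps, Python scripts to look and compute and a tool call to move; the robot and the scene stay as the last step left them, time stands still between calls to the robot, and variables do not carry over. Pictures are saved under pics/ and viewed, at most 14 in all, crops included, and the job is handed in when it is done.

Besides the shell and the picture viewer there is one more tool, called after "Request:" as a command line: name --argument value ..., lists and objects as JSON in quotes. apply_moves: Moves the arm, as the interface text tells. Its arguments: {"type":"object","properties":{"moves":{"type":"array","items":{"type":"array","items":{"type":"array","items":{"type":"number"}}}}},"required":["moves"]}

```bash
mkdir -p pics; ls; cat > h.py <<'E'
import numpy as np, cv2, pickle
from bench import telemetry, snapshot, ticket, robot
def snap(name, fn):
    s=snapshot(name); cv2.imwrite('pics/'+fn+'.png', s['image'][:,:,::-1]); pickle.dump(s,open('pics/'+fn+'.pkl','wb')); return s
def load(fn): return pickle.load(open('pics/'+fn+'.pkl','rb'))
def K(s):
    f=240/np.tan(np.radians(s['fovy'])/2); return np.array([[f,0,s['cx']],[0,f,s['cy']],[0,0,1.]])
def ray(s,uv):
    p=cv2.undistortPoints(np.array([[uv]],float),K(s),np.array(s['D'],float))[0,0]
    R=np.array(s['R']);t=np.array(s['t']); return -R.T@t, R.T@np.array([p[0],p[1],1])
def at(s,uv,z):
    c,d=ray(s,uv); return c+d*(z-c[2])/d[2]
def proj(s,X):
    return cv2.projectPoints(np.atleast_2d(np.array(X,float)),cv2.Rodrigues(np.array(s['R'],float))[0],np.array(s['t'],float),K(s),np.array(s['D'],float))[0][:,0]
E
python3 - <<'E'
from h import *
for n in ['top','side','wrist']:
    s=snap(n,n+'0'); print(n,s['fovy'],-np.array(s['R']).T@s['t'])
print(telemetry.get_obs())
E
```

```text
pics
top 57.20790308001944 [ 0.42034739 -0.01441969  0.95559725]
side 43.702558329098935 [0.61995154 0.87996253 0.75197109]
wrist 64.83190633345029 [ 0.25316701 -0.49417835  0.3842991 ]
{'time': 0.15, 'joint_positions': array([-1.34508919e+00,  8.77970989e-02,  1.37187054e+00, -9.00384833e-06,
        1.68357807e+00, -1.03100817e-01]), 'qvel': array([ 0.00121657, -0.00220521, -0.00388702,  0.00166598, -0.00017173,
       -0.00229516]), 'joint_torque': array([ 1.39884294e-03, -3.40642548e+01, -3.02793181e+01,  7.18301442e-02,
        3.05657345e-02, -1.10119115e-04]), 'tool_pos': array([ 0.17758031, -0.5204639 ,  0.40378483]), 'ee_rot': array([-3.13994746e+00, -1.61228186e-04,  3.28806812e-01]), 'wrist_force': array([-1.04382827, -0.05935949, -0.96793519]), 'wrist_torque': array([ 0.02398004, -0.03817378, -0.01161781]), 'finger_force': 0.0, 'width': 0.09389362543395119}
```

View pics/top0.png

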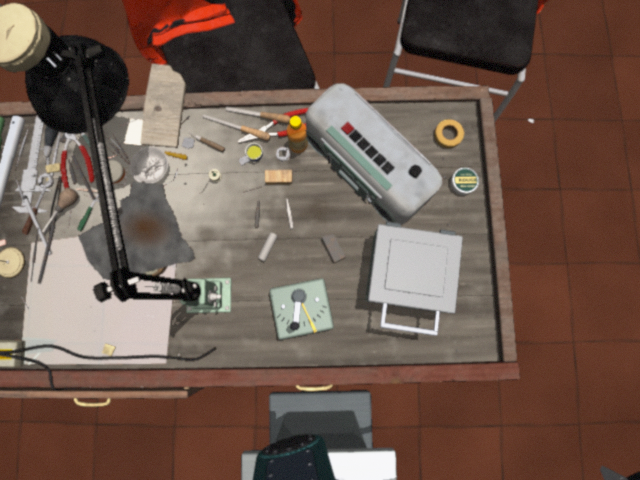

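View pics/side0.png

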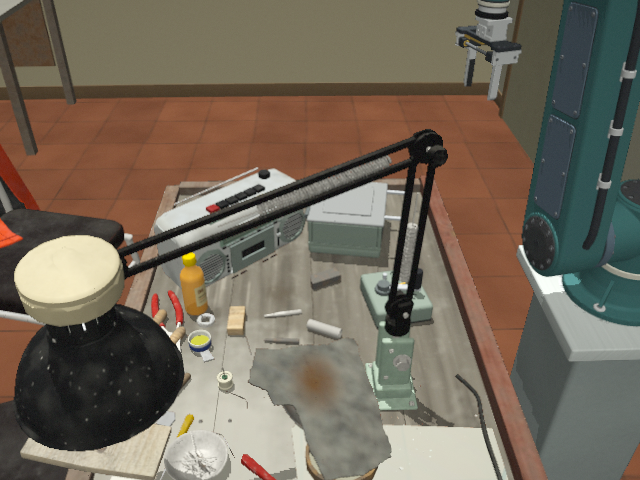

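The top view shows the tumbler at about (417,270), the control box at (300,308) with its lever at (295,325) and brass pointer at (314,330). Four parts are visible: a pipe (267,247), punches (257,213) and (290,212), and a block (332,248). I'll enlarge these areas.

```bash
python3 - <<'E'
from h import *
s=load('top0'); im=s['image'][:,:,::-1]
a=cv2.resize(im[165:345,235:355],None,fx=3.3,fy=3.3,interpolation=cv2.INTER_CUBIC)
b=cv2.resize(im[215:345,360:475],None,fx=3.3,fy=3.3,interpolation=cv2.INTER_CUBIC)
o=np.zeros((600,400+385,3),np.uint8); o[:a.shape[0],:a.shape[1]]=a; o[:b.shape[0],400:400+b.shape[1]]=b
cv2.imwrite('pics/crop1.png',o); print(a.shape,b.shape)
E
```

```text
(594, 396, 3) (429, 380, 3)
```

View pics/crop1.png

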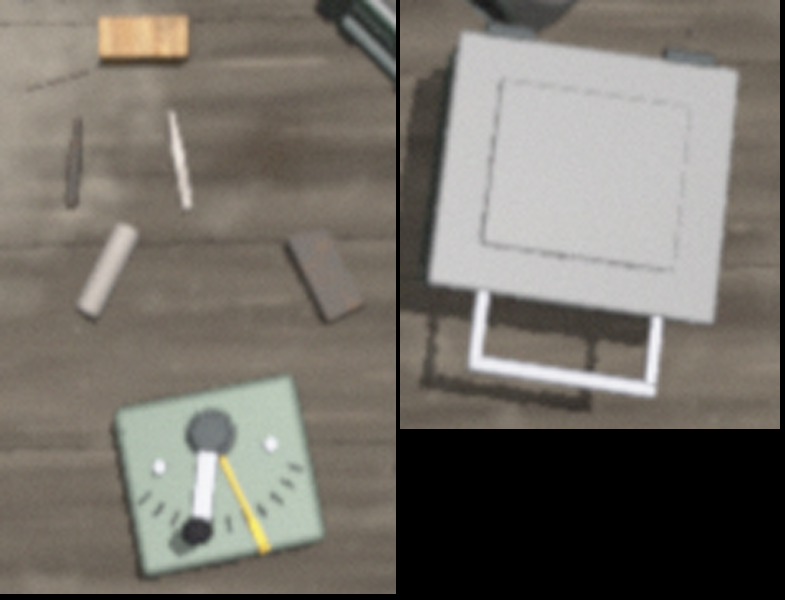

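```bash
cat > m.py <<'E'
from h import *
s=load('top0')
A=lambda u,v,z: at(s,(u/3.3+235-.35,v/3.3+165-.35),z)
B=lambda u,v,z: at(s,((u-400)/3.3+360-.35,v/3.3+215-.35),z)
d=lambda p,q: np.degrees(np.arctan2(*(p-q)[1::-1]))
L=lambda p,q: np.linalg.norm(p-q)*1000
c=[A(118,410,.038),A(292,376,.038),A(324,540,.038),A(146,575,.038)]
bc=np.mean(c,0); print('box',bc,[L(c[i],c[i-1]) for i in range(4)], 'x dir',d((c[0]+c[1])/2,(c[2]+c[3])/2),'ydir', d((c[0]+c[3])/2,(c[1]+c[2])/2))
yaw=np.radians((d((c[0]+c[1])/2,(c[2]+c[3])/2)+d((c[0]+c[3])/2,(c[1]+c[2])/2)-90)/2)
piv=bc+.025*np.array([np.cos(yaw),np.sin(yaw),0]); k=A(198,530,.091); p=A(265,552,.045)
print('yaw',np.degrees(yaw),'piv',piv,'knob',k,L(k[:2],piv[:2]),'ptr',p,L(p[:2],piv[:2]))
off=np.degrees(yaw)+180-57.3
ang=lambda q:(d(q,piv)-off)%360
print('lever',np.radians(ang(k)),'pointer',np.radians(ang(p)))
for n,t in [('off',0),('ptr',np.radians(ang(p)))]:
    a=np.radians(off)+t; print(n,piv[:2]+.06*np.array([np.cos(a),np.sin(a)]),np.degrees(a))
e=[B(475,365,.088),B(655,391,.088)]; print('bar',np.mean(e,0),L(*e),'dir',d(*e))
l=[B(462,32,.09),B(737,70,.09),B(713,322,.09),B(430,283,.09)]; print('lid',np.mean(l,0),[L(l[i],l[i-1]) for i in range(4)],d((l[0]+l[1])/2,(l[2]+l[3])/2),d((l[0]+l[3])/2,(l[1]+l[2])/2))
for n,a,b,z in [('pipe',(124,232),(90,312),.014),('p_dark',(78,120),(71,207),.0045),('p_light',(172,112),(187,208),.004),('block',(307,240),(345,312),.016)]:
    P,Q=A(*a,z),A(*b,z); print(n,(P+Q)/2,L(P,Q),d(P,Q))
E
python3 m.py
```

```text
box [0.44465833 0.02806948 0.038     ] [np.float64(104.26488243778621), np.float64(112.10625516781475), np.float64(104.25164196042262), np.float64(112.78106808699083)] x dir 9.424012694115737 ydir 99.77195061734601
yaw 9.59798165573087 piv [0.46930838 0.03223783 0.038     ] knob [0.41121066 0.03905366 0.091     ] 58.496151882715445 ptr [0.39642876 0.00071967 0.045     ] 79.40297209535639
lever 0.7157743109888821 pointer 1.2407370196886212
off [0.42892919 0.07661711] 132.29798165573092
ptr [0.41423768 0.00842147] 203.38697636952904
bar [ 0.39836637 -0.18390516  0.088     ] 106.81973663306059 dir 80.37097954153666
lid [ 0.51788725 -0.2025197   0.09      ] [np.float64(153.52599329566803), np.float64(168.55951340750158), np.float64(153.15755973071097), np.float64(168.73809562282278)] -9.618166515351769 80.65273891029749
pipe [0.57935741 0.10133416 0.014     ] 57.54432710619056 -23.203149830512526
p_dark [0.65574081 0.12427642 0.0045    ] 60.3478727809021 -4.450041803220112
p_light [0.65645667 0.0534022  0.004     ] 67.38943901465342 7.978240791582467
block [ 0.57285055 -0.0425752   0.016     ] 53.79724443229165 25.923614926352695
```

View pics/wrist0.png

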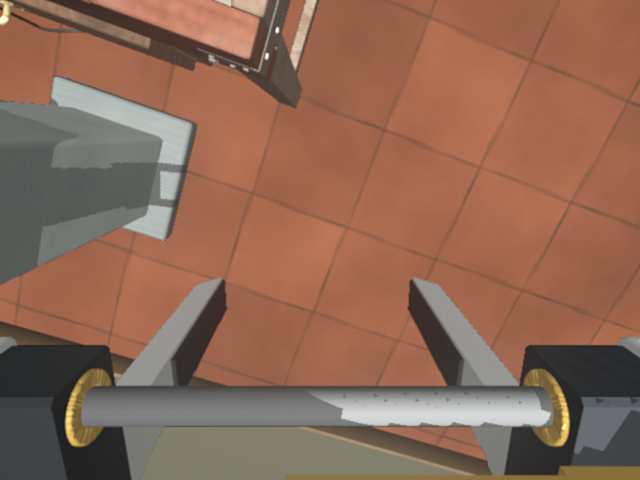

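```bash
cat >> h.py <<'E'
def st():
    o=telemetry.get_obs(); R=o['ee_rot']
    print('t %.1f'%o['time'],'grasp',np.round(o['tool_pos']-[0,0,.18],4),'yaw %.1f'%np.degrees(R[2]),'F',np.round(o['wrist_force'],1),'w %.4f ff %.1f'%(o['width'],o['finger_force']),'q6 %.2f'%o['joint_positions'][5]); return o
def go(*targets):
    "targets (x,y,z of grasp point, yaw deg): shift in tool axes, in units"
    o=telemetry.get_obs(); y=o['ee_rot'][2]; p=o['tool_pos']-[0,0,.18]
    for x in targets:
        d=np.array(x[:3])-p; c,s_=np.cos(y),np.sin(y)
        t=-((x[3]-np.degrees(y)+180)%360-180)/10
        print(x,'->',np.round([(c*d[0]+s_*d[1])/.05,(s_*d[0]-c*d[1])/.05,-d[2]/.05,t],2))
E
python3 -c "
from h import *
st(); go((.411,.039,.17,-27),(.411,.039,.077,-27))
s=load('top0')
for u in [(187,278),(231,312),(208,295)]: print(at(s,u,.02))
"
```

```text
t 0.1 grasp [ 0.1776 -0.5205  0.2238] yaw 18.8 F [-1.  -0.1 -1. ] w 0.0939 ff 0.0 q6 -0.10
(0.411, 0.039, 0.17, -27) -> [ 8.03 -9.08  1.08  4.58]
(0.411, 0.039, 0.077, -27) -> [ 8.03 -9.08  2.94  4.58]
[0.51500504 0.27387209 0.02      ]
[0.44077033 0.17792916 0.02      ]
[0.4776552  0.22761758 0.02      ]
```

Request:
apply_moves --moves '[[[0.8,-0.9,0.1,0.5,0],[1.6,-1.8,0.2,0.9,0],[2.4,-2.7,0.3,1.4,0],[3.2,-3.6,0.4,1.8,0],[4,-4.5,0.5,2.3,0],[4.8,-5.4,0.6,2.7,0],[5.6,-6.4,0.7,3.2,0],[6.4,-7.2,0.8,3.7,0],[7.2,-8.1,0.9,4.1,0],[8.03,-9.08,1.08,4.58,0]]]'

```text
time: 1.4
tool_pos: [0.4104, 0.0386, 0.3511]
ee_rot: [-3.141, -0.002, -0.473]
wrist_force: [0.8, 0.0, 1.0]
width: 0.0942
finger_force: 0.0
```

Request:
apply_moves --moves '[[[0,0,0,0,0],[0,0,0,0,0],[0,0,0,0,0]]]'

```text
time: 1.78
tool_pos: [0.41, 0.0353, 0.3512]
ee_rot: [3.141, -0.001, -0.473]
wrist_force: [0.1, 0.4, 0.1]
width: 0.0939
finger_force: 0.0
```

```bash
python3 -c "
from h import *
st(); go((.411,.039,.17,-27),(.411,.039,.077,-27)); s=snap('wrist','w1')
print(proj(s,[[.411,.039,.091],[.411,.039,.056]]))
"
```

```text
t 1.8 grasp [0.41   0.0353 0.1712] yaw -27.1 F [0.1 0.4 0.1] w 0.0939 ff 0.0 q6 1.99
(0.411, 0.039, 0.17, -27) -> [-0.01 -0.07  0.02 -0.01]
(0.411, 0.039, 0.077, -27) -> [-0.01 -0.07  1.88 -0.01]
[[311.27454003 257.02714641]
 [311.9175405  242.40451298]]
```

View pics/w1.png

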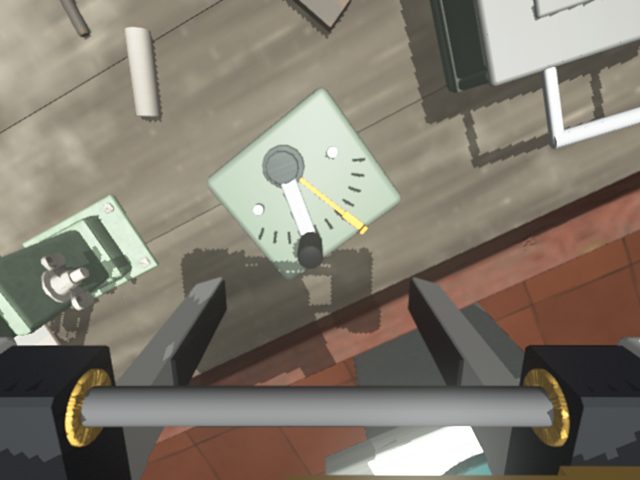

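The wrist view confirms the knob top at about (311,254), matching the prediction. Box corners are at (320,88), (400,198), (290,277) and (208,183), and the pointer runs from (300,180) to its tip at (364,230). I'll refine the angle and grip the knob.

```bash
python3 -c "
from h import *
s=load('w1'); T=lambda u,z: at(s,u,z)
c=[T(u,.038) for u in [(321,88),(400,198),(290,278),(208,183)]]
print(np.mean(c,0),[np.linalg.norm(c[i]-c[i-1]) for i in range(4)])
dg=lambda v:np.degrees(np.arctan2(v[1],v[0]))
# +x side mid: corners nearest far side
for i in range(4): print(i,c[i],dg(c[i]-c[i-1]))
a,b=T((301,181),.045),T((364,230),.045); print('ptr',a,b,dg(b-a)); print('knob',T((311,254),.091))
"
```

```text
[0.44679451 0.02726416 0.038     ] [np.float64(0.11105070353681545), np.float64(0.10154591914973529), np.float64(0.11025656329196322), np.float64(0.10024827291823094)]
0 [ 0.50697434 -0.01775736  0.038     ] -78.96314319054633
1 [ 0.40716214 -0.03644153  0.038     ] -169.39732583961836
2 [0.38732682 0.07201616 0.038     ] 100.36402065449934
3 [0.48571475 0.09123937 0.038     ] 11.055285134215609
ptr [0.45489864 0.02575032 0.045     ] [ 3.98598535e-01 -3.58487897e-04  4.50000000e-02] -155.1207893387624
knob [0.41298077 0.03818228 0.091     ]
```

Request:
apply_moves --moves '[[[0,-0.07,0.6,0,0],[0,-0.07,1.2,0,0],[0,-0.07,1.88,0,0],[0,-0.07,1.88,0,0.4],[0,-0.07,1.88,0,0.8],[0,-0.07,1.88,0,0.9],[0,-0.07,1.88,0,0.9],[0,-0.07,1.88,0,0.9],[0,-0.07,1.88,0,0.9]]]'

```text
time: 2.95
tool_pos: [0.4118, 0.0398, 0.2572]
ee_rot: [-3.142, -0.0, -0.47]
wrist_force: [-0.1, 0.9, 0.4]
width: 0.0373
finger_force: 0.0
```

Request:
apply_moves --moves '[[[0,0,0,0,0.9],[0,0,0,0,0.9],[0,0,0,0,0.9],[0,0,0,0,0.9]]]'

```text
time: 3.45
tool_pos: [0.4117, 0.0398, 0.2569]
ee_rot: [3.142, 0.0, -0.471]
wrist_force: [-0.3, 0.3, 1.0]
width: 0.0175
finger_force: 30.0
```

```bash
python3 -c "
from h import *
st(); P=np.array([.4704,.032])
T=[]
for a in [164,154,144,137,133,131]:
    r=np.radians(a); T.append((*(P+.06*np.array([np.cos(r),np.sin(r)])),.077,-27-0))
go(*T)
"
```

```text
t 3.5 grasp [0.4117 0.0398 0.0769] yaw -27.0 F [-0.3  0.3  1. ] w 0.0175 ff 30.0 q6 2.00
(np.float64(0.4127242982437008), np.float64(0.048538241349019955), 0.077, -27) -> [-0.06 -0.17 -0.    0.  ]
(np.float64(0.41647235722204995), np.float64(0.05830226880734464), 0.077, -27) -> [-0.08 -0.37 -0.    0.  ]
(np.float64(0.42185898033750313), np.float64(0.06726711513754839), 0.077, -27) -> [-0.07 -0.58 -0.    0.  ]
(np.float64(0.42651877790284976), np.float64(0.07291990160374992), 0.077, -27) -> [-0.04 -0.73 -0.    0.  ]
(np.float64(0.42948009839625007), np.float64(0.07588122209715023), 0.077, -27) -> [-0.01 -0.8  -0.    0.  ]
(np.float64(0.4310364582605696), np.float64(0.07728257481336633), 0.077, -27) -> [ 0.   -0.84 -0.    0.  ]
```

Request:
apply_moves --moves '[[[-0.05,-0.1,0,0,0.9],[-0.06,-0.17,0,0,0.9],[-0.08,-0.27,0,0,0.9],[-0.08,-0.37,0,0,0.9],[-0.08,-0.48,0,0,0.9],[-0.07,-0.58,0,0,0.9],[-0.05,-0.66,0,0,0.9],[-0.04,-0.73,0,0,0.9],[-0.04,-0.73,0,0,0.9]]]'

```text
time: 4.58
tool_pos: [0.4251, 0.0734, 0.2567]
ee_rot: [3.138, 0.006, -0.471]
wrist_force: [-7.4, -0.9, 4.2]
width: 0.0174
finger_force: 30.0
```

Request:
apply_moves --moves '[[[0.02,-0.04,0,0,0.9],[0.03,-0.07,0,0,0.9],[0.03,-0.07,0,0,0.9]]]'

```text
time: 4.95
tool_pos: [0.4279, 0.0758, 0.2566]
ee_rot: [3.138, 0.006, -0.471]
wrist_force: [-7.6, -0.2, 4.6]
width: 0.0169
finger_force: 30.0
```

Request:
apply_moves --moves '[[[0.01,-0.02,0,0,0.9],[0.02,-0.05,0,0,0.9],[0.02,-0.05,0,0,0.9]]]'

```text
time: 5.32
tool_pos: [0.4299, 0.0775, 0.2566]
ee_rot: [3.138, 0.006, -0.471]
wrist_force: [-7.4, -1.6, 4.4]
width: 0.0172
finger_force: 30.0
```

Request:
apply_moves --moves '[[[0.02,-0.04,0,0,0.9],[0.03,-0.08,0,0,0.9],[0.03,-0.08,0,0,0.9]]]'

```text
time: 5.7
tool_pos: [0.4314, 0.0789, 0.2565]
ee_rot: [3.129, 0.01, -0.471]
wrist_force: [-16.8, -8.3, 11.9]
width: 0.0179
finger_force: 30.0
```

Request:
apply_moves --moves '[[[0.02,-0.06,0,0,0.5],[0.02,-0.06,0,0,0],[0.02,-0.06,0,0,0],[0.02,-0.06,-0.5,0,0],[0.02,-0.06,-1.2,0,0],[0.02,-0.06,-2.2,0,0],[0.02,-0.06,-3.2,0,0],[0.02,-0.06,-3.2,0,0]]]'

```text
time: 6.7
tool_pos: [0.4375, 0.0828, 0.4224]
ee_rot: [-3.136, -0.01, -0.47]
wrist_force: [0.6, -0.7, 0.0]
width: 0.0926
finger_force: 0.0
```

```bash
python3 -c "
from h import *
st(); s=snap('top','top1'); a=s['image'][280:345,260:340,::-1]
w=snap('wrist','w2')
cv2.imwrite('pics/c2.png',np.hstack([cv2.resize(a,(590,480),interpolation=cv2.INTER_CUBIC)]))
go((.397,-.183,.19,-10),(.397,-.183,.088,-10))
"
```

```text
t 6.7 grasp [0.4375 0.0828 0.2424] yaw -26.9 F [ 0.6 -0.7  0. ] w 0.0926 ff 0.0 q6 2.10
(0.397, -0.183, 0.19, -10) -> [ 1.7   5.1   0.95 -1.69]
(0.397, -0.183, 0.088, -10) -> [ 1.7   5.1   2.99 -1.69]
```

View pics/w2.png

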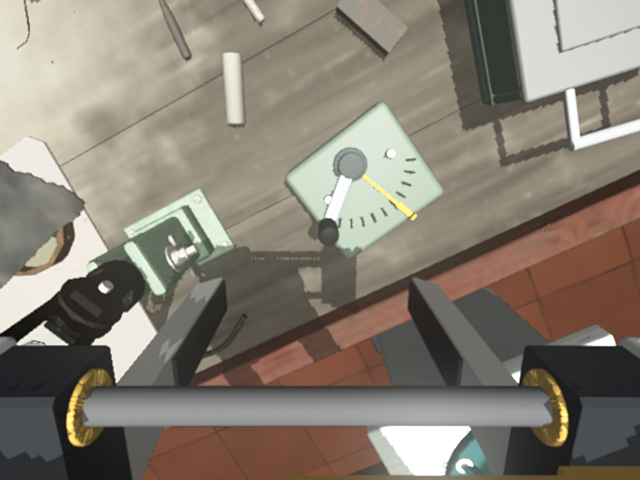

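The wrist view shows the lever resting against its left stop pin, knob at (327,236). Next is the lid bar; the fingers close across it, so yaw is about 80.5°.

```bash
python3 -c "
from h import *
s=load('w2')
e=[at(s,u,.088) for u in [(573,144)]]; print(e, at(s,(572,92),.088))
go((.397,-.183,.19,80.5))
"
```

```text
[array([ 0.40921591, -0.13098417,  0.088     ])] [ 0.44736316 -0.14149399  0.088     ]
(0.397, -0.183, 0.19, 80.5) -> [  1.7    5.1    0.95 -10.74]
```

Request:
apply_moves --moves '[[[0.17,0.5,0.1,-1.0,0],[0.34,1,0.2,-2.0,0],[0.5,1.5,0.3,-3.0,0.2],[0.7,2,0.4,-4.0,0.4],[0.85,2.5,0.5,-5.0,0.6],[1.0,3,0.6,-6.0,0.6],[1.2,3.6,0.7,-7.0,0.6],[1.4,4.2,0.8,-8.0,0.6],[1.6,4.7,0.9,-9.0,0.6],[1.7,5.1,0.95,-10.0,0.6]]]'

```text
time: 8.05
tool_pos: [0.3965, -0.1841, 0.3666]
ee_rot: [-3.137, -0.001, 1.28]
wrist_force: [0.4, 0.5, 0.1]
width: 0.0376
finger_force: 0.0
```

Request:
apply_moves --moves '[[[0,0,0,-0.5,0.6],[0,0,0,-0.75,0.6],[0,0,0,-0.75,0.6],[0,0,0,-0.75,0.6]]]'

```text
time: 8.55
tool_pos: [0.3969, -0.1831, 0.3683]
ee_rot: [-3.14, -0.001, 1.405]
wrist_force: [-0.8, 0.0, -0.1]
width: 0.0374
finger_force: 0.0
```

```bash
python3 -c "
from h import *
st(); go((.397,-.183,.088,80.5)); s=snap('wrist','w3'); snap('side','side1')
print(proj(s,[[.397,-.183,.088],[.592,-.215,.087]]))
"
```

```text
t 8.6 grasp [ 0.3969 -0.1831  0.1883] yaw 80.5 F [-0.8  0.  -0.1] w 0.0374 ff 0.0 q6 -0.40
(0.397, -0.183, 0.088, 80.5) -> [0.   0.   2.01 0.  ]
[[318.3835141  247.79347545]
 [592.19124712 246.63407277]]
```

View pics/w3.png

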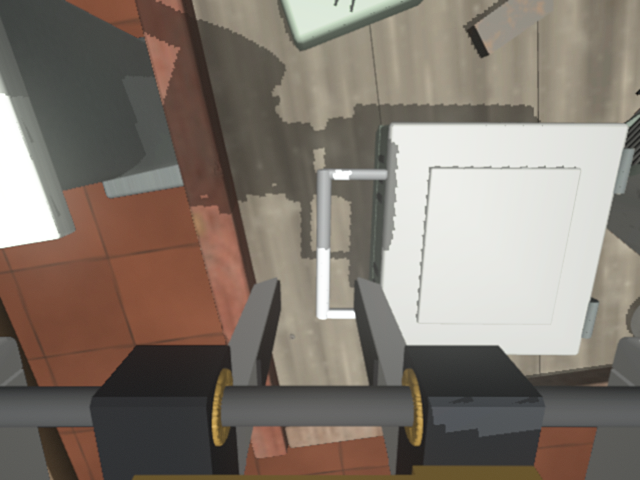

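Bar midpoint appears at (323,245), against a predicted (318,248). That puts it 3.5 mm farther in x, so I'll correct for that and descend.

Request:
apply_moves --moves '[[[0,0.07,0.6,0,0.6],[0,0.07,1.2,0,0.6],[0,0.07,1.6,0,0.6],[0,0.07,2.0,0,0.6],[0,0.07,2.0,0,0.6],[0,0.07,2.0,0,0.95],[0,0.07,2.0,0,0.95],[0,0.07,2.0,0,0.95],[0,0.07,2.0,0,0.95],[0,0.07,2.0,0,0.95]]]'

```text
time: 9.9
tool_pos: [0.4005, -0.184, 0.2702]
ee_rot: [3.141, 0.001, 1.406]
wrist_force: [-1.7, 0.5, 4.6]
width: 0.009
finger_force: 30.0
```

```bash
python3 -c "
from h import *
st()
for t in np.arange(.1,1.8,.15): print('%.2f'%t, np.round([ .198*(1-np.cos(t))/.05, -.198*np.sin(t)/.05],2))
"
```

```text
t 9.9 grasp [ 0.4005 -0.184   0.0902] yaw 80.5 F [-1.7  0.5  4.6] w 0.0090 ff 30.0 q6 -0.39
0.10 [ 0.02 -0.4 ]
0.25 [ 0.12 -0.98]
0.40 [ 0.31 -1.54]
0.55 [ 0.58 -2.07]
0.70 [ 0.93 -2.55]
0.85 [ 1.35 -2.98]
1.00 [ 1.82 -3.33]
1.15 [ 2.34 -3.61]
1.30 [ 2.9  -3.82]
1.45 [ 3.48 -3.93]
1.60 [ 4.08 -3.96]
1.75 [ 4.67 -3.9 ]
```

Request:
apply_moves --moves '[[[0,0.01,-0.28,0,0.95],[0,0.04,-0.56,0,0.95],[0,0.09,-0.83,0,0.95],[0,0.15,-1.1,0,0.95],[0,0.24,-1.36,0,0.95],[0,0.34,-1.61,0,0.95],[0,0.47,-1.86,0,0.95],[0,0.61,-2.1,0,0.95],[0,0.76,-2.33,0,0.95],[0,0.93,-2.55,0,0.95]]]'

```text
time: 11.15
tool_pos: [0.446, -0.1917, 0.3981]
ee_rot: [-3.138, 0.001, 1.405]
wrist_force: [-5.7, -3.5, 0.4]
width: 0.0089
finger_force: 30.0
```

Request:
apply_moves --moves '[[[0,0.19,-0.21,0,0.95],[0,0.42,-0.43,0,0.95],[0,0.66,-0.62,0,0.95],[0,0.89,-0.78,0,0.95],[0,1.16,-0.94,0,0.95],[0,1.41,-1.06,0,0.95],[0,1.67,-1.17,0,0.95],[0,1.97,-1.27,0,0.95],[0,2.28,-1.34,0,0.95],[0,2.55,-1.38,0,0.95]]]'

```text
time: 12.4
tool_pos: [0.5723, -0.2131, 0.468]
ee_rot: [3.14, 0.002, 1.405]
wrist_force: [-2.2, -4.7, -0.8]
width: 0.0088
finger_force: 30.0
```

```bash
python3 -c "
from h import *
st()
"
```

```text
t 12.4 grasp [ 0.5723 -0.2131  0.288 ] yaw 80.5 F [-2.2 -4.7 -0.8] w 0.0088 ff 30.0 q6 -0.28
```

Request:
apply_moves --moves '[[[0,0.28,-0.02,0,0.95],[0,0.6,-0.03,0,0.95],[0,0.83,-0.01,0,0.95],[0,1.03,0.01,0,0.95],[0,1.03,0.01,0,0.95],[0,1.03,0.01,0,0.6],[0,1.03,0.01,0,0.55],[0,1.03,0.01,0,0.55],[0,1.03,-0.6,0,0.55],[0,1.03,-1.1,0,0.55]]]'

```text
time: 13.65
tool_pos: [0.6229, -0.2205, 0.5216]
ee_rot: [-3.141, -0.001, 1.406]
wrist_force: [0.3, -0.8, 0.2]
width: 0.0419
finger_force: 0.0
```

```bash
python3 -c "
from h import *
st(); snap('top','top2'); snap('side','side2')
a=cv2.imread('pics/side2.png'); b=cv2.imread('pics/top2.png')
o=np.hstack([a[150:430,150:550],cv2.resize(b[150:350,230:480],(350,280))])
cv2.imwrite('pics/c3.png',o)
"
```

```text
t 13.7 grasp [ 0.6229 -0.2205  0.3416] yaw 80.6 F [ 0.3 -0.8  0.2] w 0.0419 ff 0.0 q6 -0.26
```

View pics/c3.png

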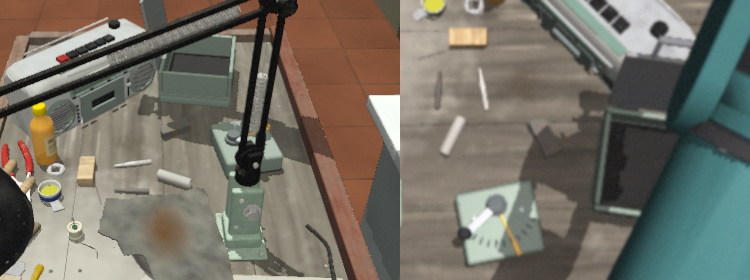

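Side view: the lid is upright on its stop and the tub is open. Top view shows the lever at off and the four parts unmoved. Next is the pipe.

```bash
python3 -c "
from h import *
go((.579,.101,.14,157))
"
```

```text
(0.579, 0.101, 0.14, 157) -> [ 6.2  -1.91  4.1  -7.64]
```

Request:
apply_moves --moves '[[[0.7,-0.2,0,-0.8,0.5],[1.4,-0.4,0,-1.6,0.4],[2.1,-0.6,0,-2.5,0.3],[2.8,-0.85,0.3,-3.3,0.3],[3.5,-1.1,1.0,-4.2,0.3],[4.2,-1.3,1.8,-5.1,0.3],[4.9,-1.5,2.6,-6,0.3],[5.6,-1.7,3.4,-6.9,0.3],[6.2,-1.91,4.1,-7.64,0.3],[6.2,-1.91,4.1,-7.64,0.3]]]'

```text
time: 15.0
tool_pos: [0.5776, 0.1024, 0.3106]
ee_rot: [-3.137, -0.009, 2.742]
wrist_force: [0.5, 0.4, -1.1]
width: 0.0657
finger_force: 0.0
```

Request:
apply_moves --moves '[[[0,0,0,0,0.3],[0,0,0,0,0.3]]]'

```text
time: 15.25
tool_pos: [0.5802, 0.0996, 0.3179]
ee_rot: [3.14, 0.003, 2.737]
wrist_force: [0.3, -0.3, 0.2]
width: 0.0659
finger_force: 0.0
```

```bash
python3 -c "
from h import *
st(); s=snap('wrist','w4'); go((.579,.101,.021,157))
print(proj(s,[[.579,.101,.009],[.656,.124,.0045],[.656,.053,.004],[.573,-.043,.016]]))
"
```

```text
t 15.2 grasp [0.5802 0.0996 0.1379] yaw 156.8 F [ 0.3 -0.3  0.2] w 0.0659 ff 0.0 q6 -1.09
(0.579, 0.101, 0.021, 157) -> [ 0.03  0.02  2.34 -0.02]
[[317.49291577 234.10545094]
 [377.9814732  302.68448561]
 [301.63394543 331.79299661]
 [151.60477348 297.27157141]]
```

View pics/w4.png

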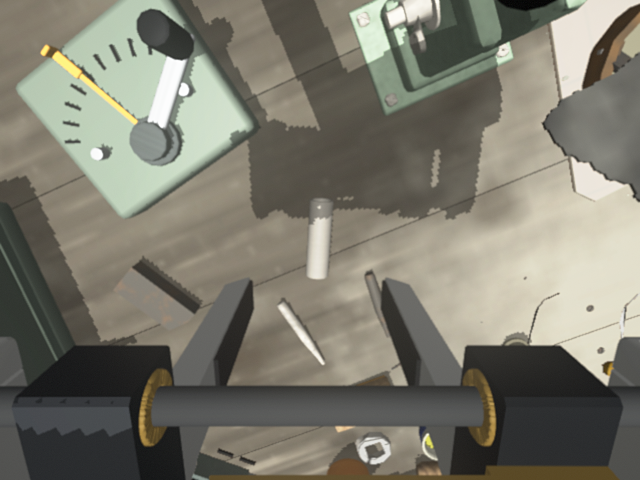

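The wrist view shows the pipe centred at (319,239), predicted (317,234); the other three also match their predictions. Descending and gripping.

Request:
apply_moves --moves '[[[-0.02,0.02,0.8,0,0.35],[-0.02,0.02,1.6,0,0.4],[-0.02,0.02,2.1,0,0.4],[-0.02,0.02,2.32,0,0.4],[-0.02,0.02,2.32,0,0.9],[-0.02,0.02,2.32,0,0.95],[-0.02,0.02,2.32,0,0.95],[-0.02,0.02,2.32,0,0.95],[-0.02,0.02,2.32,0,0.95],[-0.02,0.02,2.32,0,0.95]]]'

```text
time: 16.55
tool_pos: [0.5811, 0.101, 0.2004]
ee_rot: [3.141, 0.001, 2.739]
wrist_force: [-0.4, -0.0, 2.2]
width: 0.0175
finger_force: 29.6
```

Request:
apply_moves --moves '[[[0,0,0,0,0.95],[0,0,-1,0,0.95],[0,0,-2,0,0.95],[0,0,-3,0,0.95],[0,0,-3,0,0.95]]]'

```text
time: 17.18
tool_pos: [0.5817, 0.1012, 0.3556]
ee_rot: [3.137, 0.009, 2.739]
wrist_force: [-0.6, 0.9, -0.2]
width: 0.018
finger_force: 29.6
```

```bash
python3 -c "
from h import *
st(); t=np.radians(-9.6); C=np.array([.518,-.2025])
tub=lambda x,y: C+np.array([np.cos(t)*x-np.sin(t)*y,np.sin(t)*x+np.cos(t)*y])
for x,y in [(-15,-40),(-15,40),(-15,-15),(-15,15),(-15,0)]: print(x,y,tub(x/1e3,y/1e3))
p=tub(-.015,-.04); go((*p,.17,168),(*p,.06,168))
"
```

```text
t 17.2 grasp [0.5817 0.1012 0.1756] yaw 156.9 F [-0.6  0.9 -0.2] w 0.0180 ff 29.6 q6 -1.09
-15 -40 [ 0.49653931 -0.23943831]
-15 40 [ 0.50988081 -0.16055863]
-15 -15 [ 0.50070853 -0.21478841]
-15 15 [ 0.50571159 -0.18520853]
-15 0 [ 0.50321006 -0.19999847]
(np.float64(0.49653930957529835), np.float64(-0.23943831028207868), 0.17, 168) -> [-1.1  -6.94  0.11 -1.11]
(np.float64(0.49653930957529835), np.float64(-0.23943831028207868), 0.06, 168) -> [-1.1  -6.94  2.31 -1.11]
```

Request:
apply_moves --moves '[[[-0.15,-0.95,0,-0.2,0.95],[-0.3,-1.9,0,-0.4,0.95],[-0.45,-2.85,0,-0.6,0.95],[-0.6,-3.8,0,-0.8,0.95],[-0.75,-4.75,0,-1,0.95],[-0.9,-5.7,0,-1.1,0.95],[-1.03,-6.4,0,-1.1,0.95],[-1.03,-6.65,0.3,-1.1,0.95],[-1.03,-6.65,1.0,-1.1,0.95],[-1.03,-6.65,1.6,-1.1,0.95]]]'

```text
time: 18.42
tool_pos: [0.4975, -0.224, 0.2666]
ee_rot: [3.14, -0.003, 2.931]
wrist_force: [-0.4, -0.3, -0.4]
width: 0.0175
finger_force: 29.6
```

Request:
apply_moves --moves '[[[0,0,0.4,0,0.95],[0,0,0.65,0,0.95],[0,0,0.65,0,0.8],[0,0,0.65,0,0.7],[0,0,0.65,0,0.6],[0,0,0.65,0,0.6],[0,0,-0.4,0,0.6],[0,0,-1.4,0,0.6],[0,0,-2.2,0,0.6],[0,0,-2.2,0,0.6]]]'

```text
time: 19.68
tool_pos: [0.4985, -0.2253, 0.3851]
ee_rot: [-3.138, 0.009, 2.931]
wrist_force: [-0.2, 0.1, -0.3]
width: 0.0375
finger_force: 0.0
```

```bash
python3 -c "
from h import *
st(); s=snap('wrist','w5'); go((.656,.053,.14,-172),(.656,.053,.14,8))
"
```

```text
t 19.7 grasp [ 0.4985 -0.2253  0.2051] yaw 167.9 F [-0.2  0.1 -0.3] w 0.0375 ff 0.0 q6 -1.89
(0.656, 0.053, 0.14, -172) -> [-1.92  6.1   1.24 -2.01]
(0.656, 0.053, 0.14, 8) -> [-1.92  6.1   1.24 15.99]
```

View pics/w5.png

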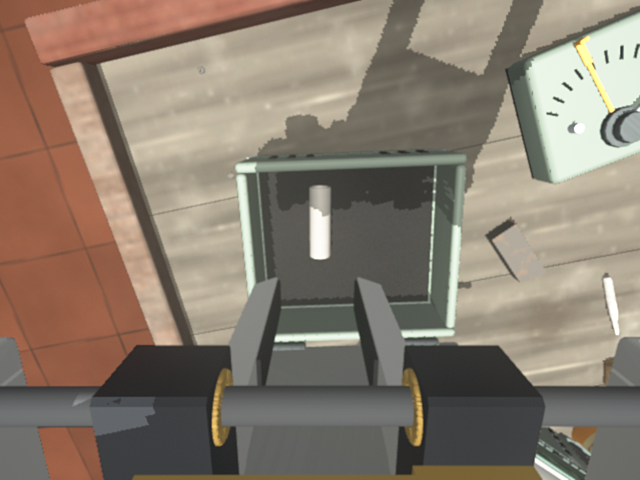

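The pipe lies in the tub at (320,222). Next, the light punch.

Request:
apply_moves --moves '[[[0,0.9,0,0,0.4],[0,1.9,0,-0.2,0.4],[0,2.9,0,-0.5,0.4],[-0.3,3.8,0.2,-0.8,0.4],[-0.8,4.6,0.4,-1.1,0.4],[-1.2,5.2,0.7,-1.4,0.4],[-1.6,5.7,1.0,-1.7,0.4],[-1.92,6.1,1.24,-2.01,0.4],[-1.92,6.1,1.24,-2.01,0.4],[-1.92,6.1,1.24,-2.01,0.4]]]'

```text
time: 20.98
tool_pos: [0.6552, 0.0527, 0.3168]
ee_rot: [-3.141, -0.003, -3.002]
wrist_force: [0.4, -0.0, 0.5]
width: 0.0564
finger_force: 0.0
```

```bash
python3 -c "
from h import *
st(); s=snap('wrist','w6'); go((.656,.053,.0205,-172))
print(proj(s,[[.656,.053,.004],[.656,.124,.0045],[.573,-.043,.016]]))
im=s['image'][150:350,150:550,::-1]; cv2.imwrite('pics/c6.png',cv2.resize(im,(800,400),interpolation=cv2.INTER_CUBIC))
"
```

```text
t 21.0 grasp [0.6552 0.0527 0.1368] yaw -172.0 F [ 0.4 -0.   0.5] w 0.0564 ff 0.0 q6 -1.72
(0.656, 0.053, 0.0205, -172) -> [-0.02  0.01  2.35 -0.  ]
[[316.95220708 238.07626879]
 [403.53661856 249.91662388]
 [198.59413157 112.34821656]]
```

View pics/c6.png

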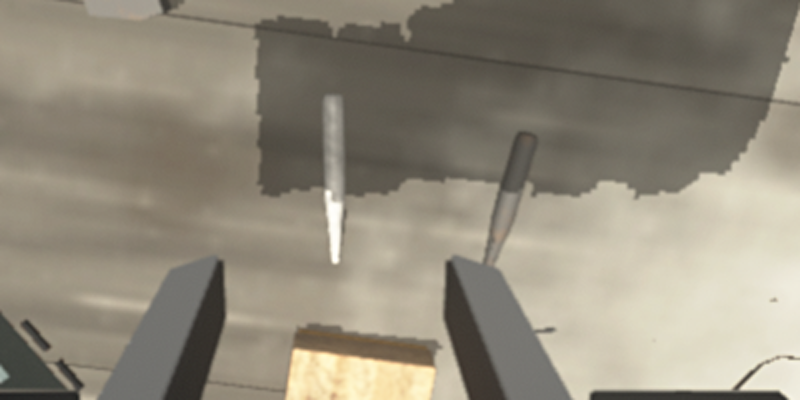

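Light punch spans (333,95)-(335,263) in the crop, i.e. centred at (317,240) as predicted, with its tapered end farther away. I'll grip 8 mm towards the thick end.

Request:
apply_moves --moves '[[[0.13,0.01,0.8,0,0.5],[0.13,0.01,1.6,0,0.55],[0.13,0.01,2.1,0,0.6],[0.13,0.01,2.34,0,0.6],[0.13,0.01,2.34,0,0.6],[0.13,0.01,2.34,0,0.95],[0.13,0.01,2.34,0,1],[0.13,0.01,2.34,0,1],[0.13,0.01,2.34,0,1],[0.13,0.01,2.34,0,1]]]'

```text
time: 22.28
tool_pos: [0.6493, 0.0528, 0.2015]
ee_rot: [-3.141, 0.001, -3.001]
wrist_force: [-0.1, -0.1, 2.8]
width: 0.0075
finger_force: 30.0
```

Request:
apply_moves --moves '[[[0,0,0,0,1],[0,0,-1,0,1],[0,0,-2,0,1],[0,0,-3,0,1],[0,0,-3,0,1]]]'

```text
time: 22.9
tool_pos: [0.6499, 0.0528, 0.3571]
ee_rot: [-3.14, 0.011, -3.001]
wrist_force: [-0.0, -0.3, 0.0]
width: 0.0079
finger_force: 30.0
```

```bash
python3 -c "
from h import *
st(); t=np.radians(-9.6); C=np.array([.518,-.2025])
tub=lambda x,y: C+np.array([np.cos(t)*x-np.sin(t)*y,np.sin(t)*x+np.cos(t)*y])
p=tub(-.01,.0); go((*p,.17,168),(*p,.06,168))
"
```

```text
t 22.9 grasp [0.6499 0.0528 0.1771] yaw -172.0 F [-0.  -0.3  0. ] w 0.0079 ff 30.0 q6 -1.72
(np.float64(0.508140039629295), np.float64(-0.20083231253283898), 0.17, 168) -> [ 3.52 -4.63  0.14  2.  ]
(np.float64(0.508140039629295), np.float64(-0.20083231253283898), 0.06, 168) -> [ 3.52 -4.63  2.34  2.  ]
```

Request:
apply_moves --moves '[[[0.9,-0.3,0,0.2,1],[1.8,-0.8,0,0.5,1],[2.6,-1.5,0,0.8,1],[3.2,-2.3,0,1.1,1],[3.52,-3.1,0,1.5,1],[3.52,-3.9,0,1.8,1],[3.52,-4.63,0,2,1],[3.52,-4.63,0.4,2,1],[3.52,-4.63,1.2,2,1],[3.52,-4.63,2.0,2,1]]]'

```text
time: 24.15
tool_pos: [0.5066, -0.201, 0.248]
ee_rot: [3.141, -0.002, 2.932]
wrist_force: [-0.3, 0.3, -0.9]
width: 0.0077
finger_force: 30.0
```

Request:
apply_moves --moves '[[[0,0,0.2,0,1],[0,0,0.3,0,1],[0,0,0.3,0,0.8],[0,0,0.3,0,0.7],[0,0,0.3,0,0.6],[0,0,0.3,0,0.6],[0,0,-0.5,0,0.6],[0,0,-1.5,0,0.6],[0,0,-2.6,0,0.6],[0,0,-2.6,0,0.6]]]'

```text
time: 25.4
tool_pos: [0.508, -0.2014, 0.389]
ee_rot: [-3.137, 0.015, 2.933]
wrist_force: [-0.5, -0.3, 0.5]
width: 0.0374
finger_force: 0.0
```

```bash
python3 -c "
from h import *
st(); s=snap('wrist','w7'); go((.656,.124,.14,175.5))
"
```

```text
t 25.4 grasp [ 0.508  -0.2014  0.209 ] yaw 168.0 F [-0.5 -0.3  0.5] w 0.0374 ff 0.0 q6 -1.84
(0.656, 0.124, 0.14, 175.5) -> [-1.56  6.98  1.31 -0.75]
```

Request:
apply_moves --moves '[[[0,0.9,0,0,0.4],[0,1.9,0,0,0.4],[0,2.9,0,-0.2,0.4],[-0.3,3.9,0.2,-0.4,0.4],[-0.6,4.8,0.4,-0.6,0.4],[-1.0,5.7,0.7,-0.7,0.4],[-1.3,6.4,1.0,-0.75,0.4],[-1.56,6.98,1.31,-0.75,0.4],[-1.56,6.98,1.31,-0.75,0.4],[-1.56,6.98,1.31,-0.75,0.4]]]'

```text
time: 26.7
tool_pos: [0.6556, 0.1237, 0.3147]
ee_rot: [-3.141, -0.002, 3.064]
wrist_force: [0.5, 0.3, 0.7]
width: 0.0566
finger_force: 0.0
```

```bash
python3 -c "
from h import *
st(); s=snap('wrist','w8'); go((.656,.124,.0205,175.5))
print(proj(s,[[.656,.124,.0045],[.573,-.043,.016]]))
w=load('w7')
a=cv2.resize(s['image'][100:350,180:440,::-1],(416,400),interpolation=cv2.INTER_CUBIC);b=cv2.resize(w['image'][140:350,180:380,::-1],(380,400),interpolation=cv2.INTER_CUBIC)
cv2.imwrite('pics/c8.png',np.hstack([a,b]))
"
```

```text
t 26.7 grasp [0.6556 0.1237 0.1347] yaw 175.5 F [0.5 0.3 0.7] w 0.0566 ff 0.0 q6 -1.39
(0.656, 0.124, 0.0205, 175.5) -> [-0.01  0.01  2.3  -0.  ]
[[317.59607981 237.97697056]
 [ 76.80953118 148.80242108]]
```

View pics/c8.png

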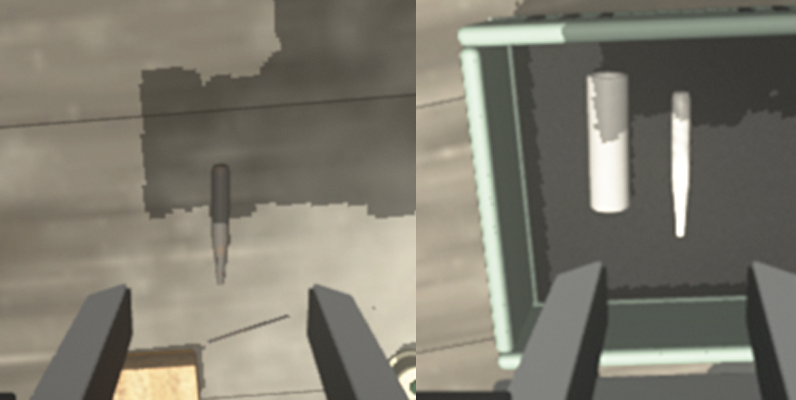

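The dark punch is centred at (317,239) as predicted, and both earlier parts lie in the tub. Gripping slightly towards the thick end.

Request:
apply_moves --moves '[[[0.1,0.01,0.8,0,0.5],[0.1,0.01,1.6,0,0.55],[0.1,0.01,2.1,0,0.6],[0.1,0.01,2.29,0,0.6],[0.1,0.01,2.29,0,0.6],[0.1,0.01,2.29,0,0.95],[0.1,0.01,2.29,0,1],[0.1,0.01,2.29,0,1],[0.1,0.01,2.29,0,1],[0.1,0.01,2.29,0,1]]]'

```text
time: 28.0
tool_pos: [0.6512, 0.1251, 0.2016]
ee_rot: [3.141, 0.001, 3.064]
wrist_force: [-0.8, -0.4, 3.4]
width: 0.0085
finger_force: 30.0
```

Request:
apply_moves --moves '[[[0,0,0,0,1],[0,0,-1,0,1],[0,0,-2,0,1],[0,0,-3,0,1],[0,0,-3,0,1]]]'

```text
time: 28.62
tool_pos: [0.6516, 0.1252, 0.357]
ee_rot: [3.14, 0.011, 3.064]
wrist_force: [0.2, -0.4, 0.2]
width: 0.0081
finger_force: 30.0
```

```bash
python3 -c "
from h import *
st(); t=np.radians(-9.6); C=np.array([.518,-.2025])
tub=lambda x,y: C+np.array([np.cos(t)*x-np.sin(t)*y,np.sin(t)*x+np.cos(t)*y])
p=tub(-.01,.022); go((*p,.17,168),(*p,.06,168))
"
```

```text
t 28.6 grasp [0.6516 0.1252 0.177 ] yaw 175.5 F [ 0.2 -0.4  0.2] w 0.0081 ff 30.0 q6 -1.39
(np.float64(0.5118089520570492), np.float64(-0.17914039971728787), 0.17, 168) -> [ 2.32 -6.28  0.14  0.75]
(np.float64(0.5118089520570492), np.float64(-0.17914039971728787), 0.06, 168) -> [ 2.32 -6.28  2.34  0.75]
```

Request:
apply_moves --moves '[[[0.7,-0.6,0,0.1,1],[1.4,-1.3,0,0.2,1],[2.0,-2.2,0,0.3,1],[2.3,-3.2,0,0.5,1],[2.32,-4.2,0,0.7,1],[2.32,-5.2,0,0.75,1],[2.32,-6.0,0,0.75,1],[2.32,-6.28,0.3,0.75,1],[2.32,-6.28,1.1,0.75,1],[2.32,-6.28,1.9,0.75,1]]]'

```text
time: 29.88
tool_pos: [0.5104, -0.1782, 0.2529]
ee_rot: [3.14, -0.002, 2.933]
wrist_force: [-0.9, 0.2, 0.7]
width: 0.0087
finger_force: 30.0
```

Request:
apply_moves --moves '[[[0,0,0.2,0,1],[0,0,0.4,0,1],[0,0,0.4,0,0.8],[0,0,0.4,0,0.7],[0,0,0.4,0,0.65],[0,0,0.4,0,0.65],[0,0,-0.5,0,0.6],[0,0,-1.5,0,0.6],[0,0,-2.5,0,0.6],[0,0,-2.5,0,0.6]]]'

```text
time: 31.12
tool_pos: [0.5114, -0.1793, 0.387]
ee_rot: [-3.139, 0.011, 2.933]
wrist_force: [0.8, 0.2, 0.1]
width: 0.0372
finger_force: 0.0
```

```bash
python3 -c "
from h import *
st(); s=snap('wrist','w9'); go((.573,-.043,.14,-154))
"
```

```text
t 31.1 grasp [ 0.5114 -0.1793  0.207 ] yaw 168.0 F [0.8 0.2 0.1] w 0.0372 ff 0.0 q6 -1.80
(0.573, -0.043, 0.14, -154) -> [-0.65  2.92  1.27 -3.8 ]
```

The open lid would foul the gripper body if I close across the block's width. I'll grip it along its 62 mm length instead, at yaw about 116°.

```bash
python3 -c "
from h import *
go((.573,-.043,.16,116))
"
```

```text
(0.573, -0.043, 0.16, 116) -> [-0.65  2.92  0.87  5.2 ]
```

Request:
apply_moves --moves '[[[0,0.5,0,1,0.3],[0,1.0,0,2,0.1],[-0.1,1.6,0,3,0],[-0.3,2.2,0.3,4,0],[-0.5,2.7,0.5,5,0],[-0.65,2.92,0.9,5.2,0],[-0.65,2.92,0.9,5.2,0],[-0.65,2.92,0.9,5.2,0]]]'

```text
time: 32.17
tool_pos: [0.5726, -0.0433, 0.3353]
ee_rot: [-3.14, -0.001, 2.025]
wrist_force: [1.4, 0.4, -0.0]
width: 0.094
finger_force: 0.0
```

```bash
python3 -c "
from h import *
st(); s=snap('wrist','w10'); go((.573,-.043,.022,116))
print(proj(s,[[.573,-.043,.016]]))
w=load('w9')
a=cv2.resize(s['image'][120:350,180:460,::-1],(487,400),interpolation=cv2.INTER_CUBIC);b=cv2.resize(w['image'][140:350,230:390,::-1],(305,400),interpolation=cv2.INTER_CUBIC)
cv2.imwrite('pics/c10.png',np.hstack([a,b]))
"
```

```text
t 32.2 grasp [ 0.5726 -0.0433  0.1553] yaw 116.1 F [ 1.4  0.4 -0. ] w 0.0940 ff 0.0 q6 -0.63
(0.573, -0.043, 0.022, 116) -> [0.01 0.01 2.68 0.  ]
[[318.46134602 234.10344276]]
```

View pics/c10.png

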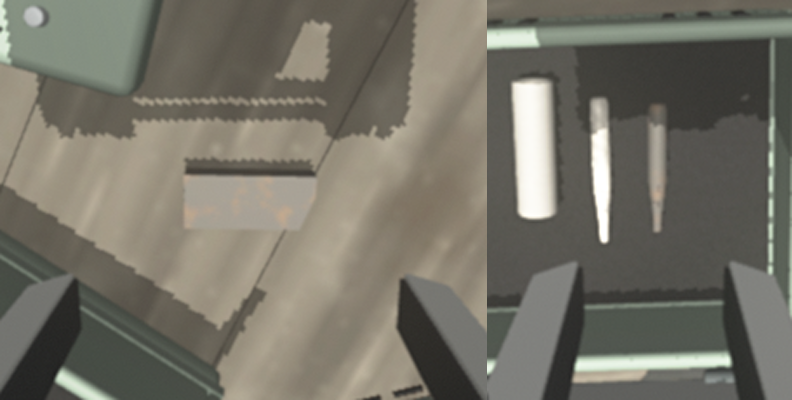

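The block is centred at about (322,237), predicted (318,234); three parts lie in the tub. Descending with a small correction.

Request:
apply_moves --moves '[[[-0.03,0.06,0.9,0,0],[-0.03,0.06,1.8,0,0],[-0.03,0.06,2.4,0,0],[-0.03,0.06,2.66,0,0],[-0.03,0.06,2.66,0,0],[-0.03,0.06,2.66,0,0.4],[-0.03,0.06,2.66,0,0.7],[-0.03,0.06,2.66,0,0.7],[-0.03,0.06,2.66,0,0.7],[-0.03,0.06,2.66,0,0.7]]]'

```text
time: 33.48
tool_pos: [0.5766, -0.0429, 0.2038]
ee_rot: [3.14, 0.001, 2.025]
wrist_force: [-0.2, -0.6, 3.2]
width: 0.0617
finger_force: 30.0
```

Request:
apply_moves --moves '[[[0,0,0,0,0.7],[0,0,-1,0,0.7],[0,0,-2,0,0.7],[0,0,-3,0,0.7],[0,0,-3,0,0.7]]]'

```text
time: 34.1
tool_pos: [0.577, -0.0431, 0.3577]
ee_rot: [3.134, 0.006, 2.025]
wrist_force: [0.5, -0.7, -2.1]
width: 0.0617
finger_force: 30.0
```

```bash
python3 -c "
from h import *
st(); t=np.radians(-9.6); C=np.array([.518,-.2025])
tub=lambda x,y: C+np.array([np.cos(t)*x-np.sin(t)*y,np.sin(t)*x+np.cos(t)*y])
p=tub(-.04,.0); go((*p,.17,170.4),(*p,.075,170.4))
"
```

```text
t 34.1 grasp [ 0.577  -0.0431  0.1777] yaw 116.0 F [ 0.5 -0.7 -2.1] w 0.0617 ff 30.0 q6 -0.63
(np.float64(0.4785601585171798), np.float64(-0.19582925013135594), 0.17, 170.4) -> [-1.88 -3.11  0.15 -5.44]
(np.float64(0.4785601585171798), np.float64(-0.19582925013135594), 0.075, 170.4) -> [-1.88 -3.11  2.05 -5.44]
```

Request:
apply_moves --moves '[[[0.4,-0.8,0,-0.9,0.7],[0.8,-1.6,0,-1.8,0.7],[0.6,-1.9,0,-2.7,0.7],[0,-2.2,0,-3.6,0.7],[-0.7,-2.5,0,-4.5,0.7],[-1.3,-2.8,0,-5.2,0.7],[-1.88,-3.11,0,-5.44,0.7],[-1.88,-3.11,0.5,-5.44,0.7],[-1.88,-3.11,1.2,-5.44,0.7],[-1.88,-3.11,1.9,-5.44,0.7]]]'

```text
time: 35.35
tool_pos: [0.4769, -0.1954, 0.2542]
ee_rot: [3.14, -0.004, 2.974]
wrist_force: [0.9, 1.3, 6.9]
width: 0.0617
finger_force: 30.0
```

Request:
apply_moves --moves '[[[0,0,0.15,0,0.7],[0,0,0.15,0,0.7]]]'

```text
time: 35.6
tool_pos: [0.4768, -0.1955, 0.2505]
ee_rot: [-3.141, -0.005, 2.974]
wrist_force: [-4.9, 1.9, 9.9]
width: 0.0622
finger_force: 35.3
```

Request:
apply_moves --moves '[[[0,0,0,0,0.25],[0,0,0,0,0.2],[0,0,0,0,0.2],[0,0,-0.5,0,0.2],[0,0,-1.5,0,0.2],[0,0,-2.5,0,0.2],[0,0,-2.5,0,0.2]]]'

```text
time: 36.48
tool_pos: [0.4783, -0.1959, 0.3789]
ee_rot: [-3.139, 0.007, 2.975]
wrist_force: [-0.4, 0.1, 0.2]
width: 0.0757
finger_force: 0.0
```

```bash
python3 -c "
from h import *
st(); s=snap('wrist','w11'); go((.617,-.219,.34,80.5))
"
```

```text
t 36.5 grasp [ 0.4783 -0.1959  0.1989] yaw 170.4 F [-0.4  0.1  0.2] w 0.0757 ff 0.0 q6 -1.90
(0.617, -0.219, 0.34, 80.5) -> [-2.82  0.   -2.88  8.99]
```

```bash
python3 -c "
from h import *
s=load('w11'); t=np.radians(-9.6)
M=np.array([[np.cos(t),-np.sin(t)],[np.sin(t),np.cos(t)]])
g=cv2.GaussianBlur(s['image'],(3,3),0).mean(2)
# rows: tub x from back(+66) to front(-66); cols: y from +76 to -76, at z=.045
for x in range(66,-67,-6):
    r=''
    for y in range(76,-77,-4):
        p=np.array([.518,-.2025])+M@[x/1e3,y/1e3]; u=proj(s,[[*p,.045]])[0]
        v=g[int(round(u[1])),int(round(u[0]))]; r+=' .:-=+*#%@'[min(9,int(v/25))]
    print('%4d'%x,r)
"
```

```text
66 ---------------------------------------
  60 :::::::::::::::::::::-::-::::::--------
  54 .:::::::::::::::::-::---::-:-::::-:::::
  48 ..----------------------------------::.
  42 ..:---------------------------------:..
  36 ...---------------------------------:.:
  30 ...-----------------=---------------:::
  24 -..-----------=-----@---------------:::
  18 +:.-----------+-----@=-------=------::=
  12 +=.-----------+-----@+-----%@@@=----:-+
   6 ==-----------=*----=@*----:%@@@=----:-=
   0 -------------++----+@#-----%@@@=----::-
  -6 ==-----------+*----*@#-----%@@@=----::-
 -12 -------------**----*@#-----%@@@-----::-
 -18 =------------*+----*@*----=%@@@-----::-
 -24 +------------*+----*@*----=@@@@-----::=
 -30 =------------*+----#@+----=@@@%-----::-
 -36 +------------++++++++++=+===@@%-----::-
 -42 =-----------+++*++========+-@@%-----::-
 -48 =-----------+++++=-========-#*+-----::-
 -54 =---------------==--=======:--------::-
 -60 =====================++=+=+=====*%%%%%%
 -66 ================+++++++++++++++++######
```

Request:
apply_moves --moves '[[[0,0,-0.9,0.9,0.4],[0,0,-1.8,1.8,0.5],[0,0,-2.7,2.7,0.55],[0,0,-3.3,3.7,0.55],[-0.4,0,-3.4,4.7,0.55],[-1.0,0,-3.4,5.7,0.55],[-1.6,0,-3.4,6.7,0.55],[-2.2,0,-3.4,7.7,0.55],[-2.8,0,-3.4,8.7,0.55],[-3.08,0,-3.4,9.0,0.55]]]'

```text
time: 37.78
tool_pos: [0.6322, -0.222, 0.5398]
ee_rot: [-3.133, -0.002, 1.402]
wrist_force: [0.7, -0.3, -0.5]
width: 0.0423
finger_force: 0.0
```

Request:
apply_moves --moves '[[[0,0,0,0,0.55],[0,0,0,0,0.55]]]'

```text
time: 38.02
tool_pos: [0.6298, -0.2214, 0.5436]
ee_rot: [-3.138, -0.001, 1.405]
wrist_force: [0.1, 0.2, 0.8]
width: 0.0423
finger_force: 0.0
```

```bash
python3 -c "
from h import *
st(); s=snap('wrist','w12'); snap('side','side3'); go((.6305,-.223,.285,80.5))
# bright bar column profile in wrist at bar row
p=proj(s,[[.6305,-.223,.282]])[0]; print(p)
g=s['image'].mean(2); r=int(p[1])
for dr in (-12,0,12): print([int(v) for v in g[r+dr,int(p[0])-40:int(p[0])+44:4]])
"
```

```text
t 38.0 grasp [ 0.6298 -0.2214  0.3636] yaw 80.5 F [0.1 0.2 0.8] w 0.0423 ff 0.0 q6 -0.26
(0.6305, -0.223, 0.285, 80.5) -> [-0.03  0.03  1.61 -0.  ]
[320.27740629 258.22567349]
[72, 217, 97, 80, 80, 80, 83, 111, 133, 141, 180, 188, 148, 146, 155, 141, 137, 140, 153, 157, 161]
[77, 213, 104, 80, 81, 82, 81, 113, 131, 141, 180, 184, 144, 140, 156, 153, 142, 134, 141, 148, 144]
[168, 185, 142, 81, 82, 84, 84, 112, 131, 204, 252, 254, 231, 138, 147, 154, 145, 137, 140, 146, 150]
```

Request:
apply_moves --moves '[[[0,0.03,0.5,0,0.55],[0,0.03,1.0,0,0.55],[0,0.03,1.4,0,0.55],[0,0.03,1.55,0,0.55],[0,0.03,1.55,0,0.95],[0,0.03,1.55,0,0.95],[0,0.03,1.55,0,0.95],[0,0.03,1.55,0,0.95],[0,0.03,1.55,0,0.95]]]'

```text
time: 39.25
tool_pos: [0.6312, -0.2214, 0.469]
ee_rot: [3.14, 0.001, 1.404]
wrist_force: [1.8, -0.4, 1.9]
width: 0.0091
finger_force: 30.0
```

```bash
python3 -c "
from h import *
st()
X=lambda t:np.array([-.198*np.cos(t)/.05,-.198*np.sin(t)/.05])
for a,b in [(1.74,1.05),(1.05,.35),(.35,0)]:
    print([list(np.round(X(a+(b-a)*i/10)-X(a),2)) for i in range(1,11)])
"
```

```text
t 39.2 grasp [ 0.6312 -0.2214  0.289 ] yaw 80.4 F [ 1.8 -0.4  1.9] w 0.0091 ff 30.0 q6 -0.26
[[np.float64(-0.27), np.float64(-0.04)], [np.float64(-0.54), np.float64(-0.05)], [np.float64(-0.82), np.float64(-0.05)], [np.float64(-1.09), np.float64(-0.03)], [np.float64(-1.36), np.float64(0.0)], [np.float64(-1.63), np.float64(0.06)], [np.float64(-1.89), np.float64(0.14)], [np.float64(-2.15), np.float64(0.23)], [np.float64(-2.4), np.float64(0.34)], [np.float64(-2.64), np.float64(0.47)]]
[[np.float64(-0.24), np.float64(0.15)], [np.float64(-0.46), np.float64(0.31)], [np.float64(-0.67), np.float64(0.49)], [np.float64(-0.87), np.float64(0.68)], [np.float64(-1.06), np.float64(0.88)], [np.float64(-1.23), np.float64(1.1)], [np.float64(-1.38), np.float64(1.33)], [np.float64(-1.52), np.float64(1.57)], [np.float64(-1.65), np.float64(1.82)], [np.float64(-1.75), np.float64(2.08)]]
[[np.float64(-0.05), np.float64(0.13)], [np.float64(-0.09), np.float64(0.26)], [np.float64(-0.12), np.float64(0.4)], [np.float64(-0.15), np.float64(0.53)], [np.float64(-0.18), np.float64(0.67)], [np.float64(-0.2), np.float64(0.81)], [np.float64(-0.22), np.float64(0.94)], [np.float64(-0.23), np.float64(1.08)], [np.float64(-0.24), np.float64(1.22)], [np.float64(-0.24), np.float64(1.36)]]
```

Request:
apply_moves --moves '[[[0,-0.27,-0.04,0,0.95],[0,-0.54,-0.05,0,0.95],[0,-0.82,-0.05,0,0.95],[0,-1.09,-0.03,0,0.95],[0,-1.36,0,0,0.95],[0,-1.63,0.06,0,0.95],[0,-1.89,0.14,0,0.95],[0,-2.15,0.23,0,0.95],[0,-2.4,0.34,0,0.95],[0,-2.64,0.47,0,0.95]]]'

```text
time: 40.5
tool_pos: [0.5008, -0.199, 0.4452]
ee_rot: [3.139, -0.001, 1.405]
wrist_force: [0.1, 1.5, 0.7]
width: 0.0089
finger_force: 30.0
```

Request:
apply_moves --moves '[[[0,-0.24,0.15,0,0.95],[0,-0.46,0.31,0,0.95],[0,-0.67,0.49,0,0.95],[0,-0.87,0.68,0,0.95],[0,-1.06,0.88,0,0.95],[0,-1.23,1.1,0,0.95],[0,-1.38,1.33,0,0.95],[0,-1.52,1.57,0,0.95],[0,-1.65,1.82,0,0.95],[0,-1.75,2.08,0,0.95]]]'

```text
time: 41.75
tool_pos: [0.4141, -0.1844, 0.3393]
ee_rot: [-3.14, -0.002, 1.404]
wrist_force: [-0.5, 4.7, 0.0]
width: 0.009
finger_force: 30.0
```

Request:
apply_moves --moves '[[[0,-0.05,0.13,0,0.95],[0,-0.09,0.26,0,0.95],[0,-0.12,0.4,0,0.95],[0,-0.15,0.53,0,0.95],[0,-0.18,0.67,0,0.95],[0,-0.2,0.81,0,0.95],[0,-0.22,0.94,0,0.95],[0,-0.23,1.08,0,0.95],[0,-0.24,1.22,0,0.95],[0,-0.24,1.32,0,0.95]]]'

```text
time: 43.0
tool_pos: [0.4019, -0.1823, 0.2728]
ee_rot: [-3.137, -0.002, 1.404]
wrist_force: [-3.1, 5.5, 0.7]
width: 0.0087
finger_force: 30.0
```

Request:
apply_moves --moves '[[[0,0,0.05,0,0.95],[0,0,0.08,0,0.95],[0,0,0.08,0,0.95]]]'

```text
time: 43.38
tool_pos: [0.4019, -0.1823, 0.2688]
ee_rot: [-3.136, -0.002, 1.404]
wrist_force: [-2.7, 5.8, -0.5]
width: 0.0089
finger_force: 30.0
```

Request:
apply_moves --moves '[[[0,0,0,0,0.65],[0,0,0,0,0.62],[0,0,0,0,0.62],[0,0,-0.5,0,0.62],[0,0,-1.5,0,0.62],[0,0,-2.5,0,0.5],[0,0,-2.8,0,0.3]]]'

```text
time: 44.25
tool_pos: [0.4032, -0.1834, 0.4146]
ee_rot: [3.135, 0.003, 1.404]
wrist_force: [0.5, -0.2, -0.6]
width: 0.0522
finger_force: 0.0
```

```bash
python3 -c "
from h import *
st(); s=snap('wrist','w13'); go((.4314,.0789,.2,-27),(.4314,.0789,.077,-27))
# lid/bar compare with w3-like: bar column from template match
w=load('w3'); g0=w['image'].mean(2); g=s['image'].mean(2)
print(st()['tool_pos'])
for z in (.088,): print(proj(s,[[.4005,-.1835,z]]))
p=proj(s,[[.4005,-.1835,.088]])[0]; r=int(p[1])-10
print([int(v) for v in g[r,int(p[0])-40:int(p[0])+44:3]])
"
```

```text
t 44.2 grasp [ 0.4032 -0.1834  0.2346] yaw 80.4 F [ 0.5 -0.2 -0.6] w 0.0522 ff 0.0 q6 -0.39
(0.4314, 0.0789, 0.2, -27) -> [ 5.27 -0.32  0.69 10.74]
(0.4314, 0.0789, 0.077, -27) -> [ 5.27 -0.32  3.15 10.74]
t 44.3 grasp [ 0.4032 -0.1834  0.2347] yaw 80.4 F [ 0.3 -0.1  0.4] w 0.0561 ff 0.0 q6 -0.39
[ 0.40324447 -0.18335123  0.41467589]
[[311.50668573 230.83334938]]
[145, 144, 143, 139, 138, 134, 127, 119, 84, 88, 110, 143, 154, 190, 192, 205, 146, 154, 150, 144, 142, 143, 121, 96, 97, 97, 95, 94]
```

Request:
apply_moves --moves '[[[0.5,0,0,1.05,0.1],[1.1,0,0,2.1,0],[1.7,-0.1,0,3.15,0],[2.3,-0.1,0.1,4.2,0],[2.9,-0.2,0.2,5.25,0],[3.5,-0.2,0.3,6.3,0],[4.1,-0.25,0.4,7.35,0],[4.7,-0.3,0.5,8.4,0],[5.27,-0.32,0.69,9.4,0],[5.27,-0.32,0.69,10.4,0]]]'

```text
time: 45.55
tool_pos: [0.4305, 0.0809, 0.3727]
ee_rot: [3.139, 0.005, -0.414]
wrist_force: [-0.7, 0.4, 0.2]
width: 0.094
finger_force: 0.0
```

Request:
apply_moves --moves '[[[0,0,0,0.34,0],[0,0,0,0.34,0],[0,0,0,0.34,0]]]'

```text
time: 45.92
tool_pos: [0.4308, 0.0793, 0.3749]
ee_rot: [3.141, 0.002, -0.47]
wrist_force: [-0.5, -0.1, -0.2]
width: 0.0944
finger_force: 0.0
```

```bash
python3 -c "
from h import *
st(); s=snap('wrist','w14'); go((.4310,.0785,.077,-27))
print(proj(s,[[.431,.0785,.091]]))
g=s['image'].mean(2); p=proj(s,[[.431,.0785,.091]])[0].astype(int)
m=(g[p[1]-60:p[1]+40,p[0]-40:p[0]+40]<70); n,l,q,c=cv2.connectedComponentsWithStats(m.astype(np.uint8))
print([(list(map(int,q[i])),c[i]+p-[40,60]) for i in range(1,n) if q[i][4]>80])
t=snap('top','top3'); a=load('top0')
d=np.abs(t['image'][215:345,360:475].astype(int)-a['image'][215:345,360:475]).mean(2); print('lid diff',d.mean(),(d>40).sum(), np.argwhere(d>40)[:6])
"
```

```text
t 45.9 grasp [0.4308 0.0793 0.1949] yaw -26.9 F [-0.5 -0.1 -0.2] w 0.0944 ff 0.0 q6 2.09
(0.431, 0.0785, 0.077, -27) -> [0.01 0.01 2.36 0.01]
[[317.46227551 244.28174353]]
[([32, 39, 22, 31, 233], array([318.57081545, 231.67381974]))]
lid diff 3.6730434782608694 0 []
```

Request:
apply_moves --moves '[[[0,0,1,0,0],[0,0,1.8,0,0],[0,0,2.36,0,0],[0,0,2.36,0,0.4],[0,0,2.36,0,0.9],[0,0,2.36,0,0.9],[0,0,2.36,0,0.9],[0,0,2.36,0,0.9],[0,0,2.36,0,0.9],[0,0,2.36,0,0.9]]]'

```text
time: 47.28
tool_pos: [0.4309, 0.0795, 0.258]
ee_rot: [3.142, -0.0, -0.471]
wrist_force: [-0.7, 0.2, -0.0]
width: 0.0278
finger_force: 0.0
```

Request:
apply_moves --moves '[[[0,0,0,0,0.9],[0,0,0,0,0.9]]]'

```text
time: 47.52
tool_pos: [0.4302, 0.0781, 0.2578]
ee_rot: [3.135, 0.0, -0.471]
wrist_force: [-3.4, -6.7, 2.6]
width: 0.0176
finger_force: 30.0
```

```bash
python3 -c "
from h import *
st(); P=np.array([.4704,.032])
go(*[(*(P+.06*np.array([np.cos(np.radians(a)),np.sin(np.radians(a))])),.077,-27+(a-132)*.7) for a in range(132,203,7)])
"
```

```text
t 47.5 grasp [0.4302 0.0781 0.0778] yaw -27.0 F [-3.4 -6.7  2.6] w 0.0176 ff 30.0 q6 2.09
(np.float64(0.4302521636184685), np.float64(0.07658868952864364), 0.077, -27.0) -> [0.01 0.03 0.02 0.  ]
(np.float64(0.42511742518663365), np.float64(0.07136354173943044), 0.077, -22.1) -> [-0.03  0.17  0.02 -0.49]
(np.float64(0.4206577456466975), np.float64(0.06555157420824481), 0.077, -17.200000000000003) -> [-0.06  0.31  0.02 -0.98]
(np.float64(0.41693960854869794), np.float64(0.059239429984372816), 0.077, -12.3) -> [-0.07  0.46  0.02 -1.47]
(np.float64(0.4140184427528455), np.float64(0.05252120859954013), 0.077, -7.400000000000002) -> [-0.06  0.6   0.02 -1.96]
(np.float64(0.4119377961128859), np.float64(0.04549706326063191), 0.077, -2.5) -> [-0.03  0.75  0.02 -2.45]
(np.float64(0.4107286862779036), np.float64(0.03827170779605923), 0.077, 2.3999999999999986) -> [ 0.01  0.89  0.02 -2.94]
(np.float64(0.41040913829061654), np.float64(0.030952855613762983), 0.077, 7.299999999999997) -> [ 0.07  1.02  0.02 -3.43]
(np.float64(0.41098391587550576), np.float64(0.02364961394239607), 0.077, 12.199999999999996) -> [ 0.15  1.14  0.02 -3.92]
(np.float64(0.4124444504226559), np.float64(0.016470857293848753), 0.077, 17.099999999999994) -> [ 0.24  1.26  0.02 -4.41]
(np.float64(0.4147689687259927), np.float64(0.00952360439504528), 0.077, 22.0) -> [ 0.35  1.36  0.02 -4.9 ]
```

Request:
apply_moves --moves '[[[-0.03,0.17,0,-0.5,0.9],[-0.06,0.31,0,-1,0.9],[-0.07,0.46,0,-1.5,0.9],[-0.06,0.6,0,-2,0.9],[-0.03,0.75,0,-2.5,0.9],[0.01,0.89,0,-2.9,0.9],[0.07,1.02,0,-3.4,0.9],[0.15,1.14,0,-3.9,0.9],[0.24,1.26,0,-4.4,0.9],[0.31,1.33,0,-4.7,0.9]]]'

```text
time: 48.78
tool_pos: [0.4125, 0.0142, 0.2577]
ee_rot: [-3.134, 0.007, 0.353]
wrist_force: [-11.2, 5.2, 8.9]
width: 0.0173
finger_force: 30.0
```

Request:
apply_moves --moves '[[[0,0,0,0,0.9],[0,0,0,0,0.4],[0,0,0,0,0],[0,0,0,0,0],[0,0,-1,0,0],[0,0,-2,0,0],[0,0,-3,0,0],[0,0,-3,0,0],[0,0,-3,0,0]]]'

```text
time: 49.9
tool_pos: [0.4145, 0.0132, 0.4074]
ee_rot: [-3.141, 0.001, 0.35]
wrist_force: [-0.8, 0.4, 0.1]
width: 0.093
finger_force: 0.0
```

```bash
python3 -c "
from h import *
st(); s=snap('wrist','w15'); t=snap('top','top4')
im=s['image'].astype(int); R,G,B=im[...,0],im[...,1],im[...,2]
y=(R-B>80)&(G-B>40); y[300:]=0
n,l,q,c=cv2.connectedComponentsWithStats(y.astype(np.uint8)); i=1+np.argmax(q[1:,4]); print('yellow',q[i],c[i])
pts=np.argwhere(l==i)[:,::-1].astype(float); W=np.array([at(s,p,.045)[:2] for p in pts])
m=W.mean(0); v=np.linalg.svd(W-m)[2][0]; v*=-np.sign(v[0]); pr=(W-m)@v
print('ptr dir',np.degrees(np.arctan2(v[1],v[0]))%360,'tip',m+v*pr.max(),'inner',m+v*pr.min())
# known pivot is 78mm from the tip along the pointer
print('pivot',m+v*(pr.max()-.078))
d=(im.max(2)<75)
for k in (proj(s,[[.4137,.0125,.091]])[0],):
    x,yy=k.astype(int); print('knob pred',k)
    sub=d[yy-45:yy+45,x-45:x+45]; n,l,q,c=cv2.connectedComponentsWithStats(sub.astype(np.uint8)); print([(list(map(int,q[i])),c[i]+[x-45,yy-45]) for i in range(1,n) if q[i][4]>60])
x,yy=proj(s,[[.44,.02,.05]])[0].astype(int); print(x,yy)
cv2.imwrite('pics/c15.png',cv2.resize(s['image'][max(0,yy-75):yy+75,x-100:x+100,::-1],(800,600),interpolation=cv2.INTER_CUBIC))
"
```

```text
t 49.9 grasp [0.4145 0.0132 0.2274] yaw 20.0 F [-0.8  0.4  0.1] w 0.0930 ff 0.0 q6 1.12
yellow [322 204   6  34  80] [324.525 222.3  ]
ptr dir 207.7503682817087 tip [ 4.03002749e-01 -2.83245775e-04] inner [0.43106531 0.01448141]
pivot [0.47203155 0.03603513]
knob pred [317.76392803 235.14707932]
[([33, 26, 19, 28, 385], array([313.92987013, 229.92467532]))]
319 193
```

View pics/c15.png

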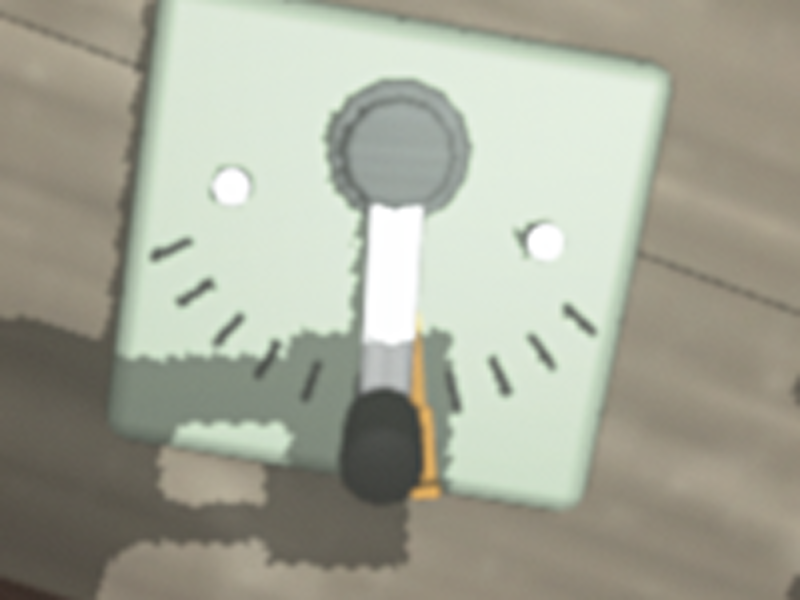

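The close-up shows the lever just short of the pointer: lever centreline (396,210)→(385,380) in the crop, pointer tip at about (428,492). I'll compare directions numerically, using the unoccluded earlier image for the pointer.

```bash
cat > ang.py <<'E'
from h import *
def ptr(fn,show=True):
    s=load(fn); im=s['image'].astype(int); R,G,B=im[...,0],im[...,1],im[...,2]
    y=((R-B>60)&(G-B>30)).astype(np.uint8)
    p=proj(s,[[.43,.015,.045]])[0].astype(int); m=np.zeros_like(y); m[max(0,p[1]-70):p[1]+70,max(0,p[0]-70):p[0]+70]=1
    n,l,q,c=cv2.connectedComponentsWithStats(y*m); i=1+np.argmax(q[1:,4])
    W=np.array([at(s,(a,b),.045)[:2] for b,a in np.argwhere(l==i)])
    mm=W.mean(0); v=np.linalg.svd(W-mm)[2][0]; v*=-np.sign(v[0]); pr=(W-mm)@v
    print(fn,'ptr',q[i][4],np.degrees(np.arctan2(v[1],v[0]))%360,'tip',mm+v*pr.max(),'piv',mm+v*(pr.max()-.078))
def lev(fn,a0,off=.016):
    # centreline of the white lever arm by half-height edges at several radii
    s=load(fn); P=np.array([.4712,.0328]); g=s['image'].min(2).astype(np.float32); C=[]
    for r in np.arange(.024,.044,.002):
        t=np.linspace(-off,off,129); u=np.array([np.cos(np.radians(a0)),np.sin(np.radians(a0))]); n=np.array([-u[1],u[0]])
        X=[[*(P+u*r+n*k),.05] for k in t]; q=proj(s,X).astype(np.float32)
        v=cv2.remap(g,q[:,0][None],q[:,1][None],cv2.INTER_LINEAR)[0]
        h=(v.max()+np.median(np.r_[v[:15],v[-15:]]))/2; w=t[v>h]; C.append([r,(w.min()+w.max())/2,w.max()-w.min()])
    C=np.array(C); k=np.polyfit(C[:,0],C[:,1],1); print(fn,'lever',a0+np.degrees(np.arctan(k[0])),'widths',np.round(C[:,2]*1e3,1),'offs',np.round(C[:,1]*1e3,1))
E
python3 - <<'E'
from ang import *
for f in ['w1','w2','w14']: ptr(f)
s=load('w15'); F=lambda u,v:at(s,(u/4+219-.4,v/4+118-.4),.05)
a,b=F(396.5,210),F(385.5,380); print('lever by eye',np.degrees(np.arctan2(*(b-a)[1::-1]))%360, F(400,148), F(381,425))
print('knob top', at(s,(382/4+218.6,462/4+117.6),.091))
lev('w15',200); lev('w2',131); lev('w14',131); lev('w1',172)
E
```

```text
w1 ptr 503 204.16749099075747 tip [ 0.39752736 -0.00115971] piv [0.46869086 0.03077391]
w2 ptr 351 204.65361887894068 tip [ 0.39695178 -0.00114642] piv [0.46784178 0.03138983]
w14 ptr 453 204.72271624956906 tip [ 0.3968695 -0.0012877] piv [0.46772021 0.03133403]
lever by eye 196.29211191760908 [0.47196421 0.03287069 0.05      ] [0.4121022  0.01563796 0.05      ]
knob top [0.41430166 0.01589059 0.091     ]
w15 lever 206.50449904606995 widths [10.5 10.5 10.5 10.5 10.5 10.5 10.2 10.2 10.8 23.5] offs [-1.3 -1.3 -1.3 -1.5 -1.5 -1.7 -1.9 -2.1 -2.1  4.2]
w2 lever 125.28940686250036 widths [10.2 10.5 10.5 10.2 10.2 14.8 16.  16.2 15.8 10.5] offs [ 1.4  1.5  1.5  1.6  1.6 -0.4 -1.3 -1.1 -0.6  2. ]
w14 lever 125.0960802555733 widths [10.2 10.2 10.5 10.5 10.5 14.8 16.2 16.2 15.8 10.2] offs [ 1.4  1.4  1.5  1.5  1.5 -0.4 -1.1 -1.1 -0.9  1.9]
w1 lever 172.97653803576156 widths [10.5 10.5 10.3 10.3 10.3 10.5 10.5 10.3 10.5 10.2] offs [0.5 0.5 0.6 0.6 0.6 0.7 0.7 0.6 0.7 0.9]
```

```bash
python3 -c "
from h import *
go((.4163,.0091,.077,24.5))"
```

```text
(0.4163, 0.0091, 0.077, 24.5) -> [ 0.01  0.09  2.98 -0.45]
```

Request:
apply_moves --moves '[[[0.01,0.09,1,-0.45,0],[0.01,0.09,2,-0.45,0],[0.01,0.09,2.98,-0.45,0],[0.01,0.09,2.98,-0.45,0.4],[0.01,0.09,2.98,-0.45,0.7],[0.01,0.09,2.98,-0.45,0.9],[0.01,0.09,2.98,-0.45,0.9],[0.01,0.09,2.98,-0.45,0.9],[0.01,0.09,2.98,-0.45,0.9],[0.01,0.09,2.98,-0.45,0.9]]]'

```text
time: 51.25
tool_pos: [0.4163, 0.0093, 0.259]
ee_rot: [-3.14, 0.001, 0.428]
wrist_force: [-2.1, 2.2, 1.7]
width: 0.0279
finger_force: 1.3
```

Request:
apply_moves --moves '[[[0,0,0,0,0.9],[0,0,0,0,0.9],[0,0,0,0,0.9],[0,0,0,0,0.9]]]'

```text
time: 51.75
tool_pos: [0.4162, 0.0092, 0.2587]
ee_rot: [-3.141, 0.001, 0.428]
wrist_force: [-4.4, 1.2, 1.6]
width: 0.0175
finger_force: 30.0
```

```bash
python3 -c "
from ang import *
st(); snap('wrist','w16'); lev('w16',204); ptr('w16')"
```

```text
t 51.8 grasp [0.4162 0.0092 0.0787] yaw 24.5 F [-4.4  1.2  1.6] w 0.0175 ff 30.0 q6 1.03
w16 lever 204.88974928982617 widths [10.2 10.5 10.5 11.3  9.5  3.   3.8 10.5 10.2 10.2] offs [-0.4 -0.5 -0.5 -0.4  0.5  3.5  3.1 -0.7 -0.9 -0.9]Traceback (most recent call last):
  File "<string>", line 3, in <module>
    st(); snap('wrist','w16'); lev('w16',204); ptr('w16')
                                               ~~~^^^^^^^
  File "ang.py", line 6, in ptr
    n,l,q,c=cv2.connectedComponentsWithStats(y*m); i=1+np.argmax(q[1:,4])
                                                       ~~~~~~~~~^^^^^^^^^
    return _wrapfunc(a, 'argmax', axis=axis, out=out, **kwds)
    return bound(*args, **kwds)
ValueError: attempt to get argmax of an empty sequence
```

Request:
apply_moves --moves '[[[0,0,0,0,0.4],[0,0,0,0,0],[0,0,0,0,0],[0,0,-1,0,0],[0,0,-2,0,0],[0,0,-3,0,0],[0,0,-3,0,0],[0,0,-3,0,0]]]'

```text
time: 52.8
tool_pos: [0.4166, 0.0091, 0.4084]
ee_rot: [3.142, 0.0, 0.428]
wrist_force: [-0.5, 0.8, -0.3]
width: 0.0927
finger_force: 0.0
```

```bash
cat >> ang.py <<'E'
def lev2(fn,a0,lo=.022,hi=.046,off=.012):
    s=load(fn); P=np.array([.4712,.0330]); g=s['image'].min(2).astype(np.float32); C=[]
    u=np.array([np.cos(np.radians(a0)),np.sin(np.radians(a0))]); n=np.array([-u[1],u[0]]); t=np.linspace(-off,off,193)
    for r in np.arange(lo,hi,.001):
        q=proj(s,[[*(P+u*r+n*k),.05] for k in t]).astype(np.float32)
        v=cv2.remap(g,q[:,0][None],q[:,1][None],cv2.INTER_LINEAR)[0]; d=np.gradient(cv2.GaussianBlur(v[None],(1,15),0)[0] if 0 else np.convolve(v,np.ones(9)/9,'same'))
        w=t[np.argmax(d[9:100])+9],t[np.argmin(d[90:-9])+90]; C.append([r,(w[0]+w[1])/2,w[1]-w[0]])
    C=np.array(C); k=np.abs(C[:,2]-.0103)<.0008; C=C[k]
    p=np.polyfit(C[:,0],C[:,1],1); print(fn,'lever2 %.2f'%(a0+np.degrees(np.arctan(p[0]))),len(C),'resid mm %.2f'%(1e3*np.std(C[:,1]-np.polyval(p,C[:,0]))),'off at pivot mm %.2f'%(p[1]*1e3))
E
python3 -c "
from ang import *
st(); s=snap('wrist','w17'); snap('top','top5')
for f,a in [('w17',203),('w16',203),('w15',197),('w1',173),('w2',132.7),('w14',132.7)]: lev2(f,a)
im=s['image'].astype(int); y=((im[...,0]-im[...,2]>60)&(im[...,1]-im[...,2]>30)); p=proj(s,[[.405,.003,.045]])[0].astype(int); print(p, 'tip pred',proj(s,[[.3971,-.0012,.045]]),'knob top pred',proj(s,[[.4163,.0091,.091]]))
q=np.argwhere(y[p[1]-40:p[1]+40,p[0]-40:p[0]+40]); print(len(q),(q.min(0)+p[::-1]-40)[::-1] if len(q) else 0,(q.max(0)+p[::-1]-40)[::-1] if len(q) else 0)
"
```

```text
t 52.8 grasp [0.4166 0.0091 0.2284] yaw 24.5 F [-0.5  0.8 -0.3] w 0.0927 ff 0.0 q6 1.03
w17 lever2 203.89 10 resid mm 0.08 off at pivot mm -0.69
w16 lever2 199.03 9 resid mm 0.06 off at pivot mm 2.78
w15 lever2 197.35 3 resid mm 0.00 off at pivot mm -0.27
w1 lever2 173.28 8 resid mm 0.03 off at pivot mm 0.10
w2 lever2 135.09 2 resid mm 0.00 off at pivot mm -0.37
w14 lever2 133.72 2 resid mm 0.00 off at pivot mm 0.16
[317 234] tip pred [[318.54915428 243.53979642]] knob top pred [[317.12340912 234.02908874]]
0 0 0
```

Request:
apply_moves --moves '[[[-0.6,0,0,0,0],[-1.2,0,0.3,0,0],[-1.8,0,0.7,0,0],[-2.4,0,1.0,0,0],[-2.4,0,1.0,0,0],[-2.4,0,1.0,0,0]]]'

```text
time: 53.65
tool_pos: [0.3079, -0.0406, 0.3589]
ee_rot: [-3.141, -0.0, 0.428]
wrist_force: [0.1, 0.3, -0.0]
width: 0.0942
finger_force: 0.0
```

```bash
python3 -c "
from ang import *
st(); s=snap('wrist','w18'); ptr('w18')
for a in (203,204,205): lev2('w18',a)
lev('w18',204)
for z in (.051,.091): print('knob pred',proj(s,[[.4163,.0091,z]]))
d=(s['image'].max(2)<70).astype(np.uint8); p=proj(s,[[.4163,.0091,.075]])[0].astype(int)
n,l,q,c=cv2.connectedComponentsWithStats(d[p[1]-60:p[1]+60,p[0]-60:p[0]+60]); print([(q[i],c[i]+p-60) for i in range(1,n) if q[i][4]>100])
"
```

```text
t 53.6 grasp [ 0.3079 -0.0406  0.1789] yaw 24.5 F [ 0.1  0.3 -0. ] w 0.0942 ff 0.0 q6 0.83
w18 ptr 150 205.53627412561235 tip [ 0.39845569 -0.00040289] piv [0.46883607 0.03322154]Traceback (most recent call last):
  File "<string>", line 4, in <module>
    for a in (203,204,205): lev2('w18',a)
                            ~~~~^^^^^^^^^
  File "ang.py", line 27, in lev2
    p=np.polyfit(C[:,0],C[:,1],1); print(fn,'lever2 %.2f'%(a0+np.degrees(np.arctan(p[0]))),len(C),'resid mm %.2f'%(1e3*np.std(C[:,1]-np.polyval(p,C[:,0]))),'off at pivot mm %.2f'%(p[1]*1e3))
    raise TypeError("expected non-empty vector for x")
TypeError: expected non-empty vector for x
```

```bash
cat > asc.py <<'E'
from h import *
def asc(fn,P=(.4700,.0322),a=204.4,z=.047,r=range(10,84,3)):
    s=load(fn); u=np.array([np.cos(np.radians(a)),np.sin(np.radians(a))]); n=np.array([-u[1],u[0]])
    print(fn)
    for k in r:
        t=''
        for m in np.arange(-18,18.5,.75):
            q=proj(s,[[*(np.array(P)+u*k/1e3+n*m/1e3),z]])[0].round().astype(int)
            if not(0<=q[0]<640 and 0<=q[1]<480): t+='?'; continue
            R,G,B=map(int,s['image'][q[1],q[0]])
            t+= 'Y' if R-B>60 and G-B>25 else '#' if max(R,G,B)<75 else 'W' if min(R,G,B)>225 and G-R<12 else 'g' if G-R>8 else 'w' if abs(R-B)<14 and R>110 else '.'
        print('%3d'%k,t)
E
python3 -c "
from asc import *
asc('w18'); asc('w17')"
```

```text
w18
 10 ?????????????????????????????????????????????????
 13 ggggggggggg....wwWWWWWWWWWWWWWWww...ggggggggggggg
 16 gggggggggggggggwwWWWWWWWWWWWWWWWggggggggggggggggg
 19 ggggggggggggggggWWWWWWWWWWWWWWWWggggggggggggggggg
 22 gggggggggggggggwWWWWWWWWWWWWWWWWggggggggggggggggg
 25 gggggggggggggggwWWWWWWWWWWWWWWWWggggggggggggggggg
 28 gggggggggggggggwWWWWWWWWWWWWWWWWggggggggggggggggg
 31 gggggggggggggggwWWWWWWWWWWWWWWWWggggggggggggggggg
 34 ggggggggggggggwwWWWWWWWWWWWWWWWWggggggggggggggggg
 37 gggggggggggggggwWWWWWWWWWWWWWWWwggggggggggggggggg
 40 gggggggggggggggwWWWWWWWWWWWWWWWgggggggggggggggggg
 43 ggggggggggggggwwWWWwwwwwwWWWWWWgggggggggggggggggg
 46 gggggggggggw...................gggWgggggggggggggg
 49 gggggggggg........................ggWggggggggWggg
 52 ggggggw............................wggWgggggWggg.
 55 ggggw..ww...........................wgWgggggggggg
 58 gggw..wggg..........................wggWggggggggg
 61 ggggggggggg..#................##wgggggggWgggggWgg
 64 ggggggggggggg..#########...##.wgggggggggggggggWgg
 67 gggggggggggggggggwww..YYYYYY.wggggggggggggggggggW
 70 gggggggggggg
[... 907 characters left out ...]
46 gggggggggggggggwwwwwwwwwwwwwwwwgggggggggggggggggg
 49 ggggg....gggggwwwwwwwwwwwwwwwwwgg...gggggggggggg.
 52 ggggg..wwgggggwwwwwwwwwwwwwwwwwgg....gggggggggggg
 55 gggg..gggggg...###############..ggg..gggggggggggg
 58 ggggggggggg.####################.gg..gggggggggggg
 61 gggggggggg.#####################...gggggggggggggg
 64 ggggggggg..#######.........######...ggggggggggggg
 67 ggggggggg.##########..###########...ggggggggggggg
 70 .gggggggg.#########################.ggggggggggggg
 73 ..........########################.wggggggggggggg
 76 ............####################...gggggggggggggg
 79 ................#########............wwwwgggggggg
 82 .................................................
```

```bash
python3 -c "
from h import *
go((.4169,.0077,.18,25.5),(.4169,.0077,.077,25.5))"
```

```text
(0.4169, 0.0077, 0.18, 25.5) -> [ 2.38  0.03 -0.01 -0.09]
(0.4169, 0.0077, 0.077, 25.5) -> [ 2.38  0.03  2.05 -0.09]
```

Request:
apply_moves --moves '[[[0.6,0.03,0,-0.1,0],[1.2,0.03,0,-0.1,0],[1.8,0.03,0,-0.1,0],[2.38,0.03,0,-0.1,0],[2.38,0.03,0,-0.1,0],[2.38,0.03,1,-0.1,0.2],[2.38,0.03,2.05,-0.1,0.4],[2.38,0.03,2.05,-0.1,0.5],[2.38,0.03,2.05,-0.1,0.9],[2.38,0.03,2.05,-0.1,0.9]]]'

```text
time: 54.95
tool_pos: [0.4174, 0.0072, 0.2595]
ee_rot: [3.138, -0.005, 0.446]
wrist_force: [0.7, -0.3, 0.1]
width: 0.0473
finger_force: 0.0
```

Request:
apply_moves --moves '[[[0,0,0,0,0.9],[0,0,0,0,0.9],[0,0,0,0,0.9],[0,0,0,0,0.9],[0,0,0,0,0.9]]]'

```text
time: 55.58
tool_pos: [0.4163, 0.0075, 0.2569]
ee_rot: [-3.141, -0.0, 0.446]
wrist_force: [-1.5, 1.3, 4.2]
width: 0.0173
finger_force: 30.0
```

Request:
apply_moves --moves '[[[0,0,0,0,0.4],[0,0,0,0,0],[0,0,0,0,0],[0,0,-1,0,0],[0,0,-2,0,0],[-0.8,0,-2,0,0],[-1.6,0,-2,0,0],[-2.4,0,-2,0,0],[-2.4,0,-2,0,0],[-2.4,0,-2,0,0]]]'

```text
time: 56.82
tool_pos: [0.3084, -0.0444, 0.3566]
ee_rot: [3.141, -0.001, 0.445]
wrist_force: [-0.8, -0.5, -0.2]
width: 0.0941
finger_force: 0.0
```

```bash
python3 -c "
from asc import *
st(); snap('wrist','w19'); asc('w19'); 
t=snap('top','top6'); a=load('top0')
d=np.abs(t['image'][215:345,360:475].astype(int)-a['image'][215:345,360:475]).mean(2); print('lid diff',d.mean(),(d>40).sum())
d=np.abs(t['image'][90:275,200:355].astype(int)-a['image'][90:275,200:355]).mean(2)>35
n,l,q,c=cv2.connectedComponentsWithStats(d.astype(np.uint8)); print([(q[i][:5].tolist(),(c[i]+[200,90]).round()) for i in range(1,n) if q[i][4]>5])
"
```

```text
t 56.8 grasp [ 0.3084 -0.0444  0.1766] yaw 25.5 F [-0.8 -0.5 -0.2] w 0.0941 ff 0.0 q6 0.80
w19
 10 ?????????????????????????????????????????????????
 13 ???????????g....wWWWWWWWWWWWWWWWww...gggggggggggg
 16 gggggggggggggggggWWWWWWWWWWWWWWWWgggggggggggggggg
 19 ggggggggggggggggwWWWWWWWWWWWWWWWwgggggggggggggggg
 22 ggggggggggggggggwwWWWWWWWWWWWWWWwgggggggggggggggg
 25 ggggggggggggggggwWWWWWWWWWWWWWWWwgggggggggggggggg
 28 ggggggggggggggggwwWWWWWWWWWWWWWWggggggggggggggggg
 31 ggggggggggggggggwWWWWWWWWWWWWWWWggggggggggggggggg
 34 ggggggggggggggggwWWWWWWWWWWWWWWWggggggggggggggggg
 37 ggggggggggggggggwWWWWWWWWWWWWWWWWgggggggggggggggg
 40 ggggggggggggggggwWWWWWWWWWWWWWWWWgggggggggggggggg
 43 ggggggggggggggggwwwwwww..wwwWWWWWgggggggggggggggg
 46 gggggggggggggg....................ggWWggggggggggg
 49 gggggggggggg........................ggWgggggggggg
 52 ggggggg.wgg..........................gggWggggggg.
 55 gggggw..ggg..........................ggWgggggWggg
 58 gggg...ggggg........................wgWWggggggggg
 61 ggggggggggggg.####.............###..wgggggggggggg
 64 ggggggggggggggg.###############.ggWWggggggggggggg
 67 ggggggggggggggggggww...YYY...wggggggggggggggggggg
 70 gggggggggggggggggWgg.YYYYYYYY.gggggggggggggggggWg
 73 gggggggggggggggggggwYYYYYYYYY.ggggggggggggggggggg
 76 .gggggggggggggggggg.YYYYYYYYY.Wgggggggggggggggggg
 79 .............................ggggggggggggggggggWW
 82 ...............................gggggggggggggggggg
lid diff 2.063567447045708 0
[([86, 109, 7, 29, 90], array([289., 214.])), ([57, 112, 3, 7, 12], array([258., 206.])), ([55, 129, 4, 9, 18], array([257., 224.])), ([59, 143, 17, 27, 193], array([267., 246.])), ([121, 149, 10, 18, 33], array([325., 247.]))]
```

```bash
python3 -c "
from h import *
print(ticket.close_job())"
```

```text
the job is handed in; nothing more can be done
None
```

The job is handed in: I set the lever to off, opened the lid and put the four steel parts I found (one pipe offcut, two punches and the block) in the tub, then shut the lid and lined the lever up with the brass pointer; the last images agree, but no verdict came back.

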